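Sort the rocking clip tins and close the tray

ROBOT

A 6-joint arm with a two-finger parallel gripper is mounted at the origin on the work surface. World frame = base frame: x ahead of the robot, y to its left, z up, the work surface at z = 0. Lengths are in m, angles in rad, forces in N, time in s.
With the tool pointing down it reaches from about 0.25 to 0.725 m from the base axis. Payload 4 kg.
Tool frame: the origin (TCP) lies on the centre line of the jaws, within the pads' length; the fingertips stand 17 mm ahead of it and the grasp point (between the pads) lies 2 mm behind it; z points along the fingers, y is the line along which they close (so a half turn about z gives the same grasp; the last joint's range is limited). The gripper opens to 85 mm and grips with 20 to 120 N. Pads are 22 mm wide; open, the fingers measure 114 mm over their backs; the gripper's body (76 mm by 85 mm) begins 54 mm behind the grasp point. The pads swing forward as they close: fully open they stand 13 mm farther back than shut.
Start: joints at [-1.192, 0.241, 0.005, 1.335, 0, 1.571], TCP at [0.185, -0.465, 0.248] pointing down, gripper open.
Joint ranges: [-2.72, 2.72], [-1.05, 1.87], [-1.09, 1.28], [-1.99, 2.15], [-1.42, 1.44], [-3.14, 3.14]. Speed limits (rad/s): [2.79, 2.79, 3.14, 3.14, 3.14, 3.14].

INTERFACE

Orientations are given as a unit quaternion [x, y, z, w].
In Python, from workcell import bot, camera, get_calibration gives the robot as it stands.
- The arm moves only by the tool apply_moves, never from a script. Its argument "steps" is a list of rows, each a list of 3 entries, a list of its own where there are three numbers: the shift along the tool's x, y, z as a fraction of full scale, then the turn, a rotation vector about the tool's x, y, z as a fraction of full scale, then the opening, from 0 (shut) to 1 (fully open). A call has exactly 8 rows; each row shifts and turns the commanded pose from where the row before left it, along the tool's axes as they then stand; what a row does not reach is not made up. Full scale, the value 1, is 20 cm for a shift and pi rad for a turn. A row lasts 1/12 s, in which the tool goes at most 41.7 mm and 7.16 degrees, less where a joint would pass 70% of its speed; a pose out of reach is approached as far as the arm can. A call with a number of a shift or a turn outside -1 to 1 is refused whole. A call with a gripper value outside its range is refused whole. The fingers move at their own pace and stop on an object; the grip force is fixed at half the most. Time passes only in rows, so rows that do not move let the fingers close, or fill a call up. It gives the time, the measured TCP pose, the force, the opening and the grip force at its end, in the units of the state.
- bot.get_obs(): the state, without advancing time (a new reading comes with each control period).
- camera(name): name is "scene" or "top"; returns (picture, depth): 480x640x3 uint8, red, green, blue; 480x640 float32, m along the optical axis (not along the pixel's ray), 0 where there is no reading.
- get_calibration(name): a dict with "fov_y" (degrees; the focal length in pixels is half the picture's height over the tangent of half this angle, whatever the lens; pixels are square), "cx", "cy" (the principal point, pixels), "rvec" (rotation vector, rad) and "tvec" (3), from world to camera coordinates, as OpenCV has them. Camera axes: x right, y down, z forward; pixel columns grow to the right and rows downward; lengths in m; the calibration is good to about 2 mm. A picture is of the moment at which its call begins. get_calibration takes no time and is no camera call.
- bot.job_done(): hands the job in; it is judged then, once.
The state is a dict: "clock": time; "joint_pos": joint angles; "joint_vel": joint speeds; "tau": joint torques, N m; "eef_pos": TCP position; "tool_rot": TCP orientation; "ft_force": force on the tool from outside, world axes, zero at the start; "ft_torque": the same for the moment, N m; "grip_width": finger opening in m; "grasp_force": force on a finger pad.
Only numpy, scipy, OpenCV 4.12 (cv2) and the standard library are available. Lean on these libraries where they do the work, as an engineer would, in place of code of your own. Each camera call takes 0.05 s, during which the arm holds its last target. There are 200 camera calls.

TASK

Press each clip tin on its rim: stand the ones that stay steady in the wooden tray and the ones that rock, because their bottoms have bulged, in the woven basket, all lid up and side by side, none stacked. When every tin is sorted, drop the one wooden bar of the right length into the grooves across the tray's open end so that it rests on the tray's floor; leave the other two bars on the desk, and do not disturb the mug, stapler and book.

Things in the scene. Friction and masses are not known exactly. Their poses are not given: they have to be found in the camera images.
- tin_a_mid (a point): round aluminium tin with a smooth lid, 60 mm in diameter, 30 mm high, 0.1 to 0.2 kg; point at its centre, 15 mm above its underside, z up. One of up to six (some absent) that look alike from above and all rest level. Each is either sound (flat bottom: stays level when pressed near the rim) or bulged (see tin b); which it is must be found by pressing it
- tin_b_mid (a point): a tin as tin a. Any BULGED tin rests level on a crown 12 mm wide under its middle, its edge 5 mm off the desk: pressed with 1 to 2 N on the rim (22 to 29 mm from its centre) it tips that way by about 0.2 rad, the rim sinking 5 mm until the edge meets the desk, and rocks back level when let go. May be absent
- tin_c_mid (a point): a tin as tin a, sound or bulged; may be absent. Point at its centre, 15 mm above its underside, z up
- tin_d_mid (a point): a tin as tin a, sound or bulged; may be absent. Point at its centre, 15 mm above its underside, z up
- tin_e_mid (a point): a tin as tin a, sound or bulged; may be absent. Point at its centre, 15 mm above its underside, z up
- tin_f_mid (a point): a tin as tin a, sound or bulged; may be absent. Point at its centre, 15 mm above its underside, z up
- bar_a_mid (a point): light wooden bar, 14 mm wide, 20 mm high, lying on the desk, 50 g; one of three alike but for length (104, 126 and 148 mm, in no told order); point at its centre, 10 mm above its underside; its long axis is y, z up
- bar_a_end (a point): middle of the +y end face of bar a, half its length from its centre
- bar_b_mid (a point): light wooden bar, 14 mm wide, 20 mm high, lying on the desk, 50 g; one of three alike but for length (104, 126 and 148 mm, in no told order); point at its centre, 10 mm above its underside; its long axis is y, z up
- bar_b_end (a point): middle of the +y end face of bar b, half its length from its centre
- bar_c_mid (a point): light wooden bar, 14 mm wide, 20 mm high, lying on the desk, 50 g; one of three alike but for length (104, 126 and 148 mm, in no told order); point at its centre, 10 mm above its underside; its long axis is y, z up
- bar_c_end (a point): middle of the +y end face of bar c, half its length from its centre
- tray: dark wooden tray fixed on the desk, 260 mm (x) by 146 mm (y) outside, floor 6 mm thick, walls 8 mm thick with tops 30 mm above the desk on three sides; the end at -x, nearest the robot, is open. Inside it is 130 mm wide and runs to x = 122 mm. Grooves for the bar: see tray_groove. Tins stand behind the bar, centres at x from -73 to 90 mm. Origin: centre of its underside; z up
- tray_groove (a point): middle of the bar's place, on the tray floor (6 mm above the desk) at tray x = -112 mm; axes as the tray's. Here each side wall has an upright groove 20 mm wide (along x) between two ribs 10 mm deep, as high as the wall: the bar, lying along y, is lowered into both from above onto the floor. The 126 mm bar has 2 mm to spare at each end; the short one is not held, the long one does not go in
- basket: shallow woven basket fixed on the desk, 256 mm (x) by 146 mm (y) outside, walls 8 mm thick all round, 30 mm high, floor 8 mm thick. Origin: centre of its underside; z up. Tray and basket may be on either side
- mug: white mug, 80 mm wide, 92 mm high, beyond the work; a bystander. Origin: centre of its underside
- stapler: black desk stapler about 130 mm long, 55 mm high; a bystander. Origin: centre of its underside
- book: closed book 150 x 210 x 28 mm lying on the desk at the left; a bystander. Origin: centre of its underside
Not all that is in view belongs to the job. What is shaped like the part that bears tin_d_mid but blue or orange is not meant.

How it is judged:
By the outcome, as a careful person would: the job done as asked, in the order asked, and still so for the second after the job is handed in, with the robot touching nothing.
Of tin_a, tin_b, tin_c, tin_d, tin_e, tin_f only 4 to 6 are there at a start; the rules pass over those that are not, and their reading is None.
At some moment in a run one of tin_a, tin_b, tin_c, tin_d, tin_e, tin_f may be knocked a few centimetres aside while the robot is not near it.
Once in a run the grip may slacken for a moment while it holds something.
It also fails if it takes over 210 s, if anything falls off the work surface, if the arm or the gripper's body presses on something with over 40 N, if the wrist force passes 120 N, or if a joint passes its speed limit or range.

## Working session

There is one attempt and no reset: what is moved stays moved. The work goes in short steps, Python scripts to look and compute and a tool call to move; the robot and the scene stay as the last step left them, time stands still between calls to the robot, and variables do not carry over. Pictures are saved under pics/ and viewed, at most 14 in all, crops included, and the job is handed in when it is done.

Besides the shell and the picture viewer there is one more tool, called as name([rows], argument=value, ...), one row to a line, values as JSON. apply_moves: Moves the arm, as the interface text tells. Its arguments: {"type":"object","properties":{"steps":{"type":"array"}},"required":["steps"]}

```bash
ls; mkdir -p pics
cat > h.py <<'E'
import numpy as np, cv2
from workcell import bot, camera, get_calibration
def cal(n):
    c=get_calibration(n); f=240/np.tan(np.radians(c['fov_y'])/2)
    return f,c['cx'],c['cy'],cv2.Rodrigues(np.array(c['rvec'],float))[0],np.array(c['tvec'],float).ravel(),c
def ray(n,u,v,z):
    f,cx,cy,R,t,_=cal(n)
    d=R.T@np.array([(u-cx)/f,(v-cy)/f,1.]); o=-R.T@t
    return o+d*(z-o[2])/d[2]
def proj(n,p):
    f,cx,cy,R,t,_=cal(n); q=R@np.array(p,float)+t
    return f*q[0]/q[2]+cx,f*q[1]/q[2]+cy
E
python3 - <<'E'
from h import *
print(bot.get_obs())
for n in('scene','top'):
    p,d=camera(n); cv2.imwrite(f'pics/{n}0.png',p[...,::-1]); np.save(n+'0.npy',d); print(cal(n)[5])
    R,t=cal(n)[3:5]; print(-R.T@t)
E
```

```text
pics
{'clock': 0.0, 'joint_pos': array([-1.19200061e+00,  2.41436740e-01,  3.73465021e-03,  1.33520663e+00,
       -5.83004338e-06,  1.57079591e+00]), 'joint_vel': array([ 0.00036322, -0.00040807,  0.00023619, -0.00075975,  0.00144582,
        0.00110525]), 'tau': array([ 5.01268532e-04, -3.72321868e+01,  2.52404934e+01,  1.71295489e-02,
        1.55489583e-04,  2.54029970e-07]), 'eef_pos': array([ 0.18467956, -0.46400371,  0.24740504]), 'tool_rot': array([ 9.82117189e-01,  1.88267658e-01, -2.01710227e-04, -1.03676067e-03]), 'ft_force': array([-0.01425461,  0.10792308,  0.46569025]), 'ft_torque': array([ 0.00407957, -0.01367001, -0.01352354]), 'grasp_force': 0.0, 'grip_width': 0.08520052649909758}
{'fov_y': 52.95361640704882, 'cx': 320.30562851670646, 'cy': 235.11158594517065, 'rvec': array([ 1.74022976,  1.81629382, -0.72413988]), 'tvec': array([-0.08045014, -0.37941292,  1.73184489])}
[1.46632895 0.13689905 0.9903793 ]
{'fov_y': 46.699876037394816, 'cx': 318.3230771131226, 'cy': 240.0807488809364, 'rvec': array([ 2.18884994, -2.17731994,  0.06935293]), 'tvec': array([0.10412478, 0.56499843, 1.13885212])}
[0.48392124 0.09989409 1.17596375]
```

View pics/top0.png

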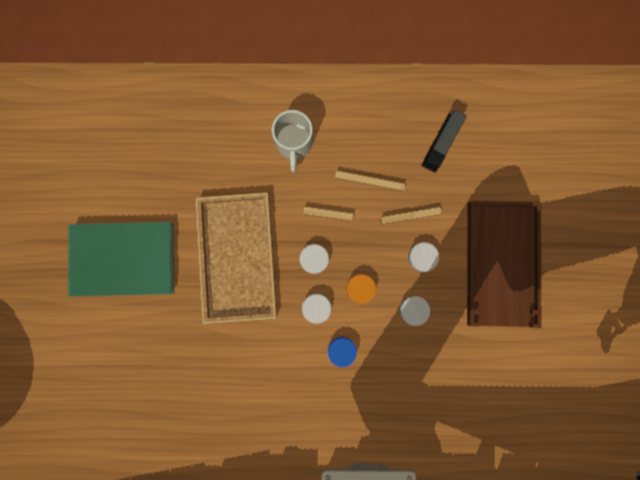

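View pics/scene0.png

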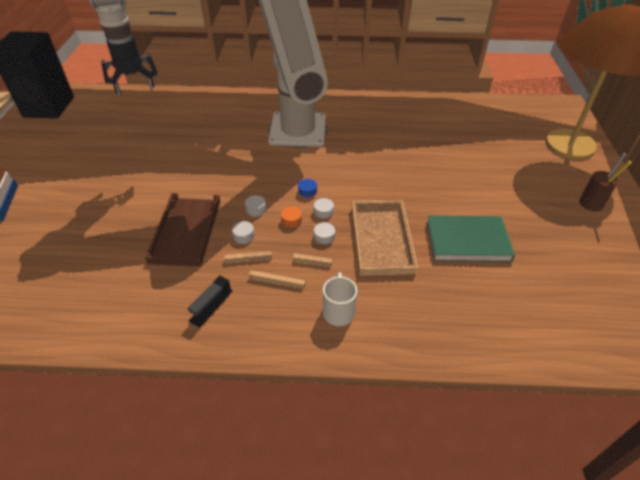

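The top view shows four tins at (314,259), (317,309), (424,257) and (415,311), with orange (362,289) and blue (342,352) decoys. There are three bars at (370,180), (328,212) and (411,214). The tray is on the right around (503,265), with its open end down, and the basket is on the left around (236,258). Next I measure these.

```bash
cat >> h.py <<'E'
def tins(p,zt=0.03):
    h=cv2.cvtColor(p,cv2.COLOR_RGB2HSV)
    m=((h[...,1]<70)&(h[...,2]>70)).astype(np.uint8)
    m=cv2.morphologyEx(m,cv2.MORPH_OPEN,np.ones((3,3),np.uint8)); m[:190]=0;m[440:]=0
    out=[]
    for c in cv2.findContours(m,0,2)[0]:
        if cv2.contourArea(c)<250: continue
        (u,v),r=cv2.minEnclosingCircle(c); w=ray('top',u,v,zt)
        out.append((round(u),round(v),round(r,1),w[:2].round(4)))
    return out
def bars(p):
    h=cv2.cvtColor(p,cv2.COLOR_RGB2HSV)
    m=((h[...,0]>12)&(h[...,0]<26)&(h[...,1]<150)&(h[...,2]>140)).astype(np.uint8)
    out=[]
    for c in cv2.findContours(m,0,2)[0]:
        if cv2.contourArea(c)<200: continue
        b=cv2.boxPoints(cv2.minAreaRect(c)); q=np.array([ray('top',*x,0.02)[:2] for x in b])
        e=[np.linalg.norm(q[1]-q[0]),np.linalg.norm(q[2]-q[1])]
        i=int(e[1]>e[0]); d=q[i+1]-q[i]
        out.append((b.mean(0).round(),q.mean(0).round(4),np.round(sorted(e),4),round(np.degrees(np.arctan2(d[1],d[0])),1)))
    return out
E
python3 - <<'E'
from h import *
p=cv2.imread('pics/top0.png')[...,::-1].copy(); d=np.load('top0.npy')
for t in tins(p): print(t, round(float(d[t[1],t[0]]),4))
for t in bars(p): print(t)
h=cv2.cvtColor(p,cv2.COLOR_RGB2HSV)
for x in [(370,180),(328,212),(411,214),(362,289),(342,352)]: print(x,h[x[1],x[0]],ray('top',*x,.02 if x[1]<220 else .03)[:2].round(4),d[x[1],x[0]])
# height map -> tray/basket walls
f,cx,cy,R,t,_=cal('top')
v,u=np.mgrid[:480,:640]; P=np.stack([(u-cx)/f*d,(v-cy)/f*d,d],-1); W=(P-t)@R
np.save('W0.npy',W)
for nm,(a,b) in dict(tray=(455,560),basket=(185,290)).items():
    m=np.zeros((480,640),bool); m[180:340,a:b]=1; m&=(W[...,2]>.022)&(W[...,2]<.04)&(d>0)
    q=W[m][:,:2]; r=cv2.minAreaRect(q.astype(np.float32)*1000); print(nm,r,m.sum(),np.median(W[m][:,2]))
c=np.hstack([cv2.resize(p[160:340,440:570],None,fx=3,fy=3),cv2.resize(p[160:340,290:450],None,fx=2.5,fy=3)])
cv2.imwrite('pics/c1.png',c[...,::-1])
print(c.shape)
E
```

```text
(414, 311, 15.3, array([ 0.4202, -0.0897])) 1.1362
(316, 308, 14.9, array([0.4238, 0.11  ])) 1.1396
(314, 258, 14.9, array([0.526 , 0.1166])) 1.1453
(424, 256, 15.2, array([ 0.5309, -0.1098])) 1.1458
(array([316., 309.], dtype=float32), array([0.4211, 0.1113]), array([0.0617, 0.062 ]), np.float64(-63.2))
(array([313., 259.], dtype=float32), array([0.5241, 0.1175]), array([0.0621, 0.0626]), np.float64(-165.7))
(array([422., 257.], dtype=float32), array([ 0.5308, -0.1087]), array([0.052 , 0.0648]), np.float64(-29.2))
(array([411., 215.], dtype=float32), array([ 0.6169, -0.0859]), array([0.0168, 0.129 ]), np.float64(-80.0))
(array([327., 214.], dtype=float32), array([0.62  , 0.0884]), array([0.0175, 0.1051]), np.float64(-98.1))
(array([234., 258.], dtype=float32), array([0.5271, 0.2817]), array([0.1565, 0.2656]), np.float64(-175.3))
(array([369., 181.], dtype=float32), array([6.898e-01, 6.000e-04]), array([0.0178, 0.1489]), np.float64(-100.7))
(array([295., 132.], dtype=float32), array([0.7943, 0.1577]), array([0.0543, 0.0727]), np.float64(-25.7))
(370, 180) [ 19 118 190] [ 0.6914 -0.0007] 1.1655031
(328, 212) [ 19 121 189] [0.6234 0.0872] 1.1587468
(411, 214) [ 18 125 179] [ 0.62   -0.0862] 1.164897
(362, 289) [ 16 217 190] [0.4635 0.0168] 1.1412688
(342, 352) [107 191 156] [0.3354 0.0576] 1.1357031
tray ((516.88525390625, -278.9145202636719), (148.3798065185547, 260.9896240234375), 89.4117431640625) 1446 0.026340697816828837
basket ((527.135498046875, 278.490478515625), (261.2210998535156, 152.40911865234375), 4.342459678649902) 2085 0.030274057240667104
(540, 790, 3)
```

View pics/c1.png

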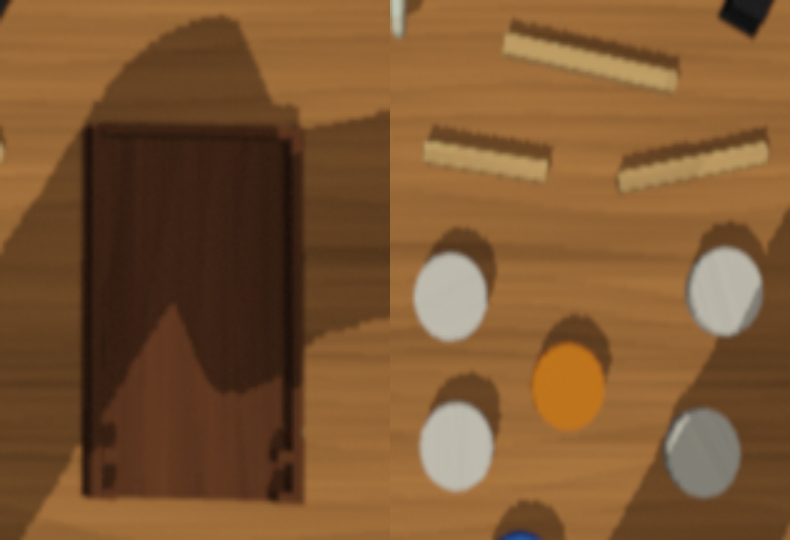

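Names and pixels:
- **Tins:** T1 (414,311), T2 (316,308), T3 (314,258) and T4 (424,256), all plain aluminium. Orange (362,289) and blue (342,352) are decoys.
- **Bars:** the measured lengths are 149 mm at (369,181), 105 mm at (327,214) and 129 mm at (411,215). The last one fits 126 mm, and the crop confirms the order.

I first turn the tool to yaw 90°, so the jaws close along world x, and head for T1.

apply_moves([
  [[0, 0, 0], [0, 0, -0.038], 0],
  [[0, 0, 0], [0, 0, -0.038], 0],
  [[0, 0, 0], [0, 0, -0.038], 0],
  [[0, 0, 0], [0, 0, -0.038], 0],
  [[0, 0, 0], [0, 0, -0.038], 0],
  [[0, 0, 0], [0, 0, -0.038], 0],
  [[0, 0, 0], [0, 0, -0.038], 0],
  [[0, 0, 0], [0, 0, -0.038], 0],
])

```text
clock: 0.77
eef_pos: [0.1848, -0.4642, 0.2478]
tool_rot: [0.784, 0.621, 0.0, -0.001]
ft_force: [-1.0, -0.1, 0.9]
grip_width: -0.0002
grasp_force: 0.0
```

apply_moves([
  [[0, 0, 0], [0, 0, -0.038], 0],
  [[0, 0, 0], [0, 0, -0.038], 0],
  [[0.14, 0.1, 0.06], [0, 0, 0], 0],
  [[0.14, 0.1, 0.06], [0, 0, 0], 0],
  [[0.14, 0.1, 0.06], [0, 0, 0], 0],
  [[0.14, 0.1, 0.06], [0, 0, 0], 0],
  [[0.14, 0.1, 0.06], [0, 0, 0], 0],
  [[0.14, 0.1, 0.06], [0, 0, 0], 0],
])

```text
clock: 1.43
eef_pos: [0.3049, -0.2947, 0.1755]
tool_rot: [0.707, 0.708, 0.0, -0.0]
ft_force: [1.1, -0.4, -0.4]
grip_width: 0.0003
grasp_force: 0.0
```

```bash
cat >> h.py <<'E'
from scipy.spatial.transform import Rotation
def go(x,y,z):
    "shift needed in tool axes, units of full scale"
    o=bot.get_obs(); R=Rotation.from_quat(o['tool_rot']).as_matrix()
    print('tcp',o['eef_pos'].round(4),'F',o['ft_force'].round(2),'w',round(o['grip_width'],4),'t',round(o['clock'],2),'rotcols',R[:,0].round(3),R[:,1].round(3),'q',o['joint_pos'].round(2))
    print('need',((R.T@(np.array([x,y,z])-o['eef_pos']))/.2).round(3))
E
python3 -c "
from h import *
go(.42,-.123,.07)"
```

```text
tcp [ 0.3049 -0.2947  0.1755] F [ 1.09 -0.36 -0.36] w 0.0003 t 1.43 rotcols [-0.001  1.     0.   ] [ 1.     0.001 -0.   ] q [-0.77  0.14 -0.32  1.11  0.    0.8 ]
need [0.858 0.577 0.528]
```

apply_moves([
  [[0.143, 0.096, 0.088], [0, 0, 0], 0],
  [[0.143, 0.096, 0.088], [0, 0, 0], 0],
  [[0.143, 0.096, 0.088], [0, 0, 0], 0],
  [[0.143, 0.096, 0.088], [0, 0, 0], 0],
  [[0.143, 0.096, 0.088], [0, 0, 0], 0],
  [[0.143, 0.096, 0.088], [0, 0, 0], 0],
  [[0, 0, 0], [0, 0, 0], 0],
  [[0, 0, 0], [0, 0, 0], 0],
])

```text
clock: 2.1
eef_pos: [0.4189, -0.1228, 0.0694]
tool_rot: [0.705, 0.709, -0.001, -0.001]
ft_force: [0.2, 0.2, 0.0]
grip_width: 0.0003
grasp_force: 0.0
```

apply_moves([
  [[0, 0, 0], [0, 0, 0], 0],
  [[0, 0, 0.04], [0, 0, 0], 0],
  [[0, 0, 0.04], [0, 0, 0], 0],
  [[0, 0, 0.02], [0, 0, 0], 0],
  [[0, 0, 0], [0, 0, 0], 0],
  [[0, 0, 0], [0, 0, 0], 0],
  [[0, 0, 0], [0, 0, 0], 0],
  [[0, 0, 0], [0, 0, 0], 0],
])

```text
clock: 2.77
eef_pos: [0.4197, -0.1248, 0.051]
tool_rot: [0.707, 0.708, 0.0, 0.0]
ft_force: [0.3, 0.1, 0.1]
grip_width: -0.0001
grasp_force: 0.0
```

Run:
```python
from h import *
go(.42,-.123,.045)
p,_=camera('top');cv2.imwrite('pics/a.png',p[...,::-1]); print(tins(p))
s,_=camera('scene'); u,v=proj('scene',(.42,-.09,.03)); u,v=int(u),int(v)
c=np.hstack([cv2.resize(p[250:350,350:480],(520,400)),cv2.resize(s[v-35:v+35,u-30:u+30],(280,400))])
cv2.imwrite('pics/c2.png',c[...,::-1])
```

```text
tcp [ 0.4197 -0.1248  0.051 ] F [0.3  0.05 0.14] w -0.0001 t 2.77 rotcols [-0.001  1.    -0.   ] [1.    0.001 0.001] q [-0.29  0.32 -0.46  0.79 -0.    1.28]
need [0.009 0.002 0.03 ]
[(449, 318, 21.1, array([ 0.4064, -0.1612])), (414, 310, 15.3, array([ 0.4203, -0.09  ])), (316, 308, 14.9, array([0.4239, 0.1102])), (502, 366, 87.0, array([ 0.3104, -0.2663])), (314, 258, 14.9, array([0.526 , 0.1165])), (423, 256, 15.1, array([ 0.5309, -0.1095]))]
```

View pics/c2.png

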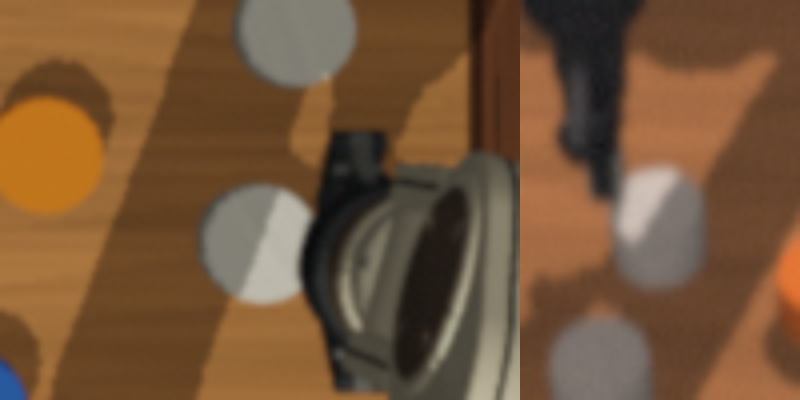

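The fingertips are just outside T1's −y rim. I move 4 mm inward and press gently.

apply_moves([
  [[0.019, 0, 0], [0, 0, 0], 0],
  [[0, 0, 0.01], [0, 0, 0], 0],
  [[0, 0, 0.01], [0, 0, 0], 0],
  [[0, 0, 0.005], [0, 0, 0], 0],
  [[0, 0, 0], [0, 0, 0], 0],
  [[0, 0, 0], [0, 0, 0], 0],
  [[0, 0, 0], [0, 0, 0], 0],
  [[0, 0, 0], [0, 0, 0], 0],
])

```text
clock: 3.53
eef_pos: [0.4197, -0.1206, 0.047]
tool_rot: [0.706, 0.708, 0.0, 0.0]
ft_force: [-3.1, 2.3, 12.7]
grip_width: -0.0001
grasp_force: 6.7
```

apply_moves([
  [[0, 0, 0.003], [0, 0, 0], 0],
  [[0, 0, 0.002], [0, 0, 0], 0],
  [[0, 0, 0], [0, 0, 0], 0],
  [[0, 0, 0], [0, 0, 0], 0],
  [[0, 0, 0], [0, 0, 0], 0],
  [[0, 0, 0], [0, 0, 0], 0],
  [[0, 0, 0], [0, 0, 0], 0],
  [[0, 0, 0], [0, 0, 0], 0],
])

```text
clock: 4.2
eef_pos: [0.4198, -0.1206, 0.0469]
tool_rot: [0.706, 0.708, 0.0, 0.001]
ft_force: [-5.6, 2.2, 22.9]
grip_width: 0.0001
grasp_force: 11.0
```

T1 holds 23 N without sinking, so it is sound. T4 is next.

apply_moves([
  [[0, 0, -0.1], [0, 0, 0], 0],
  [[-0.025, 0.139, 0], [0, 0, 0], 0],
  [[-0.025, 0.139, 0], [0, 0, 0], 0],
  [[-0.025, 0.139, 0], [0, 0, 0], 0],
  [[-0.025, 0.139, 0], [0, 0, 0], 0],
  [[0, 0, 0.04], [0, 0, 0], 0],
  [[0, 0, 0.02], [0, 0, 0], 0],
  [[0, 0, 0], [0, 0, 0], 0],
])

```text
clock: 4.87
eef_pos: [0.5286, -0.1399, 0.0507]
tool_rot: [0.706, 0.708, -0.001, -0.002]
ft_force: [-1.1, 0.1, -0.2]
grip_width: -0.0002
grasp_force: 0.0
```

apply_moves([
  [[0, 0, 0], [0, 0, 0], 0],
  [[0, 0, 0.01], [0, 0, 0], 0],
  [[0, 0, 0.01], [0, 0, 0], 0],
  [[0, 0, 0.01], [0, 0, 0], 0],
  [[0, 0, 0], [0, 0, 0], 0],
  [[0, 0, 0], [0, 0, 0], 0],
  [[0, 0, 0], [0, 0, 0], 0],
  [[0, 0, 0], [0, 0, 0], 0],
])

```text
clock: 5.53
eef_pos: [0.5307, -0.1406, 0.0471]
tool_rot: [0.706, 0.708, 0.0, 0.0]
ft_force: [-1.1, 0.4, 3.0]
grip_width: -0.0001
grasp_force: 2.1
```

apply_moves([
  [[0, 0, 0.005], [0, 0, 0], 0],
  [[0, 0, 0.005], [0, 0, 0], 0],
  [[0, 0, 0], [0, 0, 0], 0],
  [[0, 0, 0], [0, 0, 0], 0],
  [[0, 0, 0], [0, 0, 0], 0],
  [[0, 0, 0], [0, 0, 0], 0],
  [[0, 0, 0], [0, 0, 0], 0],
  [[0, 0, 0], [0, 0, 0], 0],
])

```text
clock: 6.2
eef_pos: [0.5307, -0.1407, 0.047]
tool_rot: [0.707, 0.708, 0.0, 0.001]
ft_force: [-5.7, 1.3, 16.7]
grip_width: -0.0002
grasp_force: 8.1
```

T4 is also sound at 17 N with no sink. T3 is next, pressed on its +y rim.

apply_moves([
  [[0, 0, -0.12], [0, 0, 0], 0],
  [[0.2, -0.003, 0], [0, 0, 0], 0],
  [[0.2, -0.003, 0], [0, 0, 0], 0],
  [[0.2, -0.003, 0], [0, 0, 0], 0],
  [[0.2, -0.003, 0], [0, 0, 0], 0],
  [[0.2, -0.003, 0], [0, 0, 0], 0],
  [[0.2, -0.003, 0], [0, 0, 0], 0],
  [[0.2, -0.003, 0], [0, 0, 0], 0],
])

```text
clock: 6.87
eef_pos: [0.5256, 0.1414, 0.0685]
tool_rot: [0.707, 0.708, 0.0, -0.0]
ft_force: [0.2, 0.4, -0.1]
grip_width: 0.0003
grasp_force: 0.0
```

apply_moves([
  [[0.042, -0.003, 0], [0, 0, 0], 0],
  [[0, 0, 0.06], [0, 0, 0], 0],
  [[0, 0, 0.03], [0, 0, 0], 0],
  [[0, 0, 0], [0, 0, 0], 0],
  [[0, 0, 0.01], [0, 0, 0], 0],
  [[0, 0, 0.008], [0, 0, 0], 0],
  [[0, 0, 0], [0, 0, 0], 0],
  [[0, 0, 0], [0, 0, 0], 0],
])

```text
clock: 7.53
eef_pos: [0.5257, 0.1472, 0.0473]
tool_rot: [0.707, 0.707, 0.0, 0.0]
ft_force: [-0.8, -0.2, 0.0]
grip_width: 0.0002
grasp_force: 0.0
```

apply_moves([
  [[0, 0, 0.005], [0, 0, 0], 0],
  [[0, 0, 0.005], [0, 0, 0], 0],
  [[0, 0, 0], [0, 0, 0], 0],
  [[0, 0, 0], [0, 0, 0], 0],
  [[0, 0, 0], [0, 0, 0], 0],
  [[0, 0, 0], [0, 0, 0], 0],
  [[0, 0, 0], [0, 0, 0], 0],
  [[0, 0, 0], [0, 0, 0], 0],
])

```text
clock: 8.2
eef_pos: [0.5254, 0.1479, 0.0451]
tool_rot: [0.706, 0.708, 0.0, 0.0]
ft_force: [-1.1, -1.0, 0.4]
grip_width: -0.0003
grasp_force: 0.2
```

T3 gives way with almost no force. I sink 2 mm more and look.

apply_moves([
  [[0, 0, 0.005], [0, 0, 0], 0],
  [[0, 0, 0.005], [0, 0, 0], 0],
  [[0, 0, 0], [0, 0, 0], 0],
  [[0, 0, 0], [0, 0, 0], 0],
  [[0, 0, 0], [0, 0, 0], 0],
  [[0, 0, 0], [0, 0, 0], 0],
  [[0, 0, 0], [0, 0, 0], 0],
  [[0, 0, 0], [0, 0, 0], 0],
])

```text
clock: 8.87
eef_pos: [0.5254, 0.1479, 0.0432]
tool_rot: [0.706, 0.708, 0.0, -0.0]
ft_force: [-0.1, 0.7, 1.3]
grip_width: 0.0002
grasp_force: 0.8
```

Run:
```python
from h import *
p,_=camera('top'); print(tins(p))
s,_=camera('scene'); u,v=proj('scene',(.526,.117,.03)); u,v=int(u),int(v)
c=np.hstack([cv2.resize(p[210:310,250:380],(520,400)),cv2.resize(s[v-35:v+35,u-30:u+30],(280,400))])
cv2.imwrite('pics/c3.png',c[...,::-1])
```

```text
[(414, 310, 15.4, array([ 0.4207, -0.0903])), (423, 256, 15.1, array([ 0.5311, -0.1096])), (313, 332, 126.4, array([0.3744, 0.1169]))]
```

View pics/c3.png

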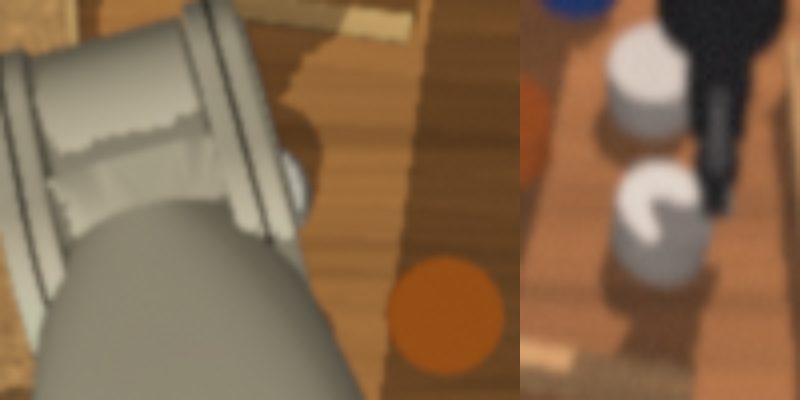

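The fingertip is on T3's +y rim, and it has sunk about 4 mm under 1.3 N, so T3 is bulged. T2 is next.

apply_moves([
  [[0, 0, -0.12], [0, 0, 0], 0],
  [[-0.009, -0.127, 0], [0, 0, 0], 0],
  [[-0.009, -0.127, 0], [0, 0, 0], 0],
  [[-0.009, -0.127, 0], [0, 0, 0], 0],
  [[-0.008, -0.127, 0], [0, 0, 0], 0],
  [[0, 0, 0.05], [0, 0, 0], 0],
  [[0, 0, 0.03], [0, 0, 0], 0],
  [[0, 0, 0], [0, 0, 0], 0],
])

```text
clock: 9.63
eef_pos: [0.4232, 0.1403, 0.0501]
tool_rot: [0.706, 0.708, -0.001, -0.0]
ft_force: [0.3, 0.1, -0.0]
grip_width: -0.0001
grasp_force: 0.0
```

apply_moves([
  [[0, 0, 0.01], [0, 0, 0], 0],
  [[0, 0, 0.01], [0, 0, 0], 0],
  [[0, 0, 0.01], [0, 0, 0], 0],
  [[0, 0, 0], [0, 0, 0], 0],
  [[0, 0, 0], [0, 0, 0], 0],
  [[0, 0, 0], [0, 0, 0], 0],
  [[0, 0, 0], [0, 0, 0], 0],
  [[0, 0, 0], [0, 0, 0], 0],
])

```text
clock: 10.3
eef_pos: [0.4239, 0.1407, 0.0452]
tool_rot: [0.706, 0.708, 0.0, 0.0]
ft_force: [0.0, -1.0, 0.5]
grip_width: -0.0
grasp_force: 0.1
```

apply_moves([
  [[0, 0, 0.005], [0, 0, 0], 0],
  [[0, 0, 0.005], [0, 0, 0], 0],
  [[0, 0, 0], [0, 0, 0], 0],
  [[0, 0, 0], [0, 0, 0], 0],
  [[0, 0, 0], [0, 0, 0], 0],
  [[0, 0, 0], [0, 0, 0], 0],
  [[0, 0, 0], [0, 0, 0], 0],
  [[0, 0, 0], [0, 0, 0], 0],
])

```text
clock: 10.97
eef_pos: [0.424, 0.1409, 0.0433]
tool_rot: [0.706, 0.708, 0.0, 0.0]
ft_force: [-0.2, 1.3, 2.4]
grip_width: -0.0
grasp_force: 1.7
```

apply_moves([
  [[0, 0, -0.16], [0, 0, 0], 0],
  [[0, 0, -0.16], [0, 0, 0], 1],
  [[-0.1, -0.1, -0.16], [0, 0, 0], 1],
  [[-0.2, -0.1, -0.1], [0, 0, 0], 1],
  [[-0.2, -0.1, 0], [0, 0, 0], 1],
  [[-0.2, -0.1, 0], [0, 0, 0], 1],
  [[-0.1, -0.1, 0], [0, 0, 0], 1],
  [[0, 0, 0], [0, 0, 0], 1],
])

```text
clock: 11.63
eef_pos: [0.3252, -0.0104, 0.1544]
tool_rot: [0.708, 0.706, -0.003, -0.001]
ft_force: [-0.4, 0.7, 0.2]
grip_width: 0.0829
grasp_force: 0.0
```

Run:
```python
from h import *
p,_=camera('top'); print(tins(p))
go(.4239,.1102,.08)
```

```text
[(420, 404, 58.7, array([ 0.2314, -0.0994])), (414, 311, 15.1, array([ 0.4203, -0.0897])), (316, 309, 14.9, array([0.423, 0.111])), (314, 258, 14.9, array([0.526 , 0.1165])), (423, 257, 15.0, array([ 0.5307, -0.1093]))]
tcp [ 0.3277 -0.0092  0.1548] F [ 0.31 -0.28 -1.04] w 0.0857 t 11.68 rotcols [ 0.003  1.    -0.001] [ 1.    -0.003 -0.002] q [-0.03 -0.03 -0.56  1.04 -0.    1.55]
need [0.599 0.48  0.373]
```

T2 sinks 4 mm under 2.4 N, so it is bulged as well. T1 and T4 go to the tray, T2 and T3 to the basket. I fetch T2 first.

apply_moves([
  [[0.15, 0.12, 0.09], [0, 0, 0], 1],
  [[0.15, 0.12, 0.09], [0, 0, 0], 1],
  [[0.15, 0.12, 0.09], [0, 0, 0], 1],
  [[0.15, 0.12, 0.09], [0, 0, 0], 1],
  [[0, 0, 0], [0, 0, 0], 1],
  [[0, 0, 0.15], [0, 0, 0], 1],
  [[0, 0, 0.12], [0, 0, 0], 1],
  [[0, 0, 0.06], [0, 0, 0], 1],
])

```text
clock: 12.35
eef_pos: [0.4226, 0.1109, 0.0155]
tool_rot: [0.706, 0.708, -0.002, -0.001]
ft_force: [-1.5, 0.6, 0.7]
grip_width: 0.0859
grasp_force: 0.0
```

apply_moves([
  [[0, 0, 0], [0, 0, 0], 1],
  [[0, 0, 0], [0, 0, 0], 0],
  [[0, 0, 0], [0, 0, 0], 0],
  [[0, 0, 0], [0, 0, 0], 0],
  [[0, 0, 0], [0, 0, 0], 0],
  [[0, 0, 0], [0, 0, 0], 0],
  [[0, 0, 0], [0, 0, 0], 0],
  [[0, 0, 0], [0, 0, 0], 0],
])

```text
clock: 13.02
eef_pos: [0.4258, 0.1109, 0.02]
tool_rot: [0.706, 0.708, 0.002, 0.001]
ft_force: [-0.4, -0.2, 7.8]
grip_width: 0.0582
grasp_force: 64.3
```

apply_moves([
  [[0, 0, -0.1], [0, 0, 0], 0],
  [[0, 0, -0.16], [0, 0, 0], 0],
  [[0, 0, -0.16], [0, 0, 0], 0],
  [[0.16, 0.04, 0], [0, 0, 0], 0],
  [[0.16, 0.04, 0], [0, 0, 0], 0],
  [[0.16, 0.04, 0], [0, 0, 0], 0],
  [[0.16, 0.05, 0], [0, 0, 0], 0],
  [[0.16, 0.05, 0], [0, 0, 0], 0],
])

```text
clock: 13.68
eef_pos: [0.4679, 0.2717, 0.1028]
tool_rot: [0.707, 0.708, -0.0, 0.0]
ft_force: [0.5, -0.6, -1.4]
grip_width: 0.0584
grasp_force: 65.0
```

apply_moves([
  [[0, 0, 0], [0, 0, 0], 0],
  [[0, 0, 0], [0, 0, 0], 0],
  [[0, 0, 0], [0, 0, 0], 0],
  [[0, 0, 0], [0, 0, 0], 0],
  [[0, 0, 0], [0, 0, 0], 0],
  [[0, 0, 0], [0, 0, 0], 0],
  [[0, 0, 0], [0, 0, 0], 0],
  [[0, 0, 0], [0, 0, 0], 0],
])

```text
clock: 14.35
eef_pos: [0.4681, 0.27, 0.1028]
tool_rot: [0.707, 0.707, 0.0, 0.0]
ft_force: [-1.2, 0.3, -1.4]
grip_width: 0.0583
grasp_force: 64.9
```

Run:
```python
from h import *
go(.467,.274,.03)
p,_=camera('top'); print(tins(p))
s,_=camera('scene'); u,v=proj('scene',(.467,.274,.1)); u,v=int(u),int(v)
c=np.hstack([cv2.resize(p[180:340,180:340],(400,400)),cv2.resize(s[v-40:v+60,u-50:u+50],(400,400))])
cv2.imwrite('pics/c4.png',c[...,::-1])
```

```text
tcp [0.4681 0.27   0.1028] F [-1.17  0.33 -1.37] w 0.0583 t 14.35 rotcols [-0.001  1.     0.   ] [1.    0.001 0.   ] q [ 0.52  0.43 -0.13  1.02 -0.    2.09]
need [ 0.02  -0.006  0.364]
[(414, 310, 15.4, array([ 0.4207, -0.0903])), (211, 355, 112.2, array([0.327 , 0.3241])), (314, 258, 14.9, array([0.526 , 0.1165])), (423, 256, 15.1, array([ 0.5311, -0.1096]))]
```

View pics/c4.png

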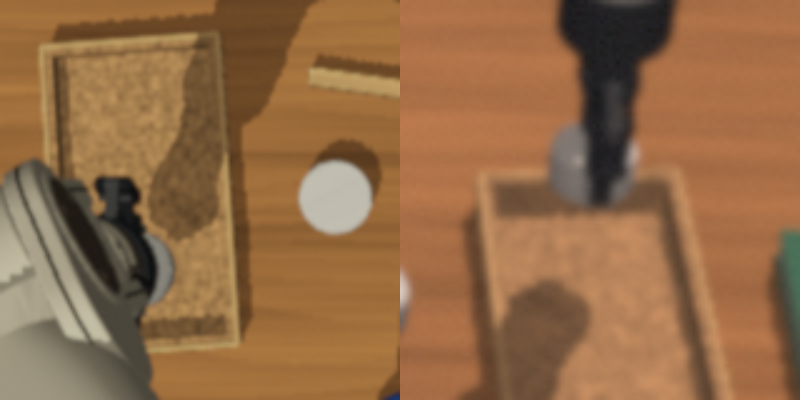

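The tin hangs level, a little to the −y side of the pads. I lower it into the basket.

apply_moves([
  [[0.035, 0, 0], [0, 0, 0], 0],
  [[0, 0, 0.1], [0, 0, 0], 0],
  [[0, 0, 0.1], [0, 0, 0], 0],
  [[0, 0, 0.1], [0, 0, 0], 0],
  [[0, 0, 0.04], [0, 0, 0], 0],
  [[0, 0, 0.02], [0, 0, 0], 0],
  [[0, 0, 0], [0, 0, 0], 0],
  [[0, 0, 0], [0, 0, 0], 0],
])

```text
clock: 15.12
eef_pos: [0.4686, 0.278, 0.0313]
tool_rot: [0.706, 0.708, 0.001, 0.0]
ft_force: [0.3, -0.2, -0.7]
grip_width: 0.058
grasp_force: 64.9
```

apply_moves([
  [[0, 0, 0], [0, 0, 0], 0],
  [[0, 0, 0], [0, 0, 0], 0.8],
  [[0, 0, 0], [0, 0, 0], 0.85],
  [[0, 0, 0], [0, 0, 0], 0.85],
  [[0, 0, 0], [0, 0, 0], 0.85],
  [[0, 0, -0.1], [0, 0, 0], 0.85],
  [[0, 0, -0.15], [0, 0, 0], 0.85],
  [[0, 0, -0.15], [0, 0, 0], 0.9],
])

```text
clock: 15.78
eef_pos: [0.4671, 0.2769, 0.1107]
tool_rot: [0.707, 0.708, -0.001, -0.0]
ft_force: [1.0, 0.2, 0.1]
grip_width: 0.0771
grasp_force: 0.0
```

apply_moves([
  [[-0.1, -0.1, -0.1], [0, 0, 0], 1],
  [[-0.1, -0.1, 0], [0, 0, 0], 1],
  [[-0.1, -0.1, 0], [0, 0, 0], 1],
  [[-0.1, -0.1, 0], [0, 0, 0], 1],
  [[-0.1, -0.1, 0], [0, 0, 0], 1],
  [[-0.1, -0.1, 0], [0, 0, 0], 1],
  [[-0.1, 0, 0], [0, 0, 0], 1],
  [[0, 0, 0], [0, 0, 0], 1],
])

```text
clock: 16.45
eef_pos: [0.3464, 0.1348, 0.1307]
tool_rot: [0.707, 0.707, -0.001, 0.0]
ft_force: [0.4, 0.4, -0.3]
grip_width: 0.0854
grasp_force: 0.0
```

Run:
```python
from h import *
p,_=camera('top'); print(tins(p))
go(.526,.1165,.08)
cv2.imwrite('pics/c5.png',cv2.resize(p[180:380,180:450],None,fx=2.5,fy=2.5)[...,::-1])
```

```text
[(295, 402, 59.5, array([0.2356, 0.153 ])), (414, 311, 15.2, array([ 0.4202, -0.0899])), (235, 287, 15.2, array([0.4669, 0.278 ])), (314, 258, 14.9, array([0.526 , 0.1165])), (423, 257, 15.0, array([ 0.5307, -0.1093]))]
tcp [0.3479 0.1363 0.131 ] F [0.66 0.4  0.65] w 0.0853 t 16.5 rotcols [0.001 1.    0.   ] [ 1.    -0.001  0.001] q [ 0.37  0.09 -0.5   0.97  0.    1.94]
need [-0.099  0.891  0.256]
```

View pics/c5.png

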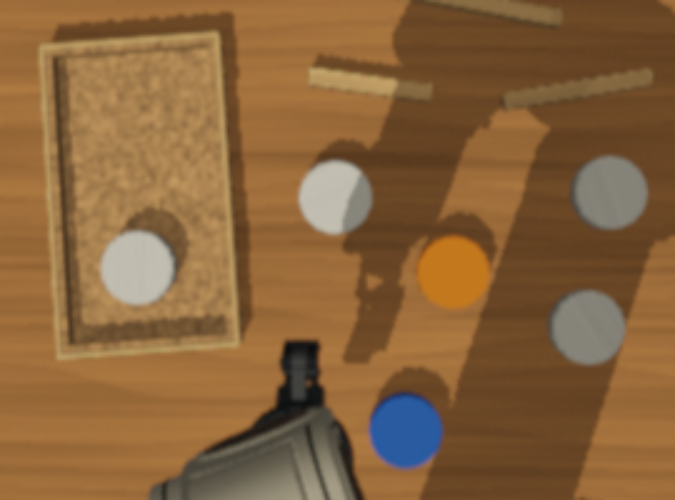

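T2 stands in the basket at pixel (235,287). T3 is next.

apply_moves([
  [[-0.017, 0.148, 0], [0, 0, 0], 1],
  [[-0.017, 0.148, 0], [0, 0, 0], 1],
  [[-0.017, 0.148, 0], [0, 0, 0], 1],
  [[-0.017, 0.148, 0], [0, 0, 0], 1],
  [[-0.017, 0.148, 0.05], [0, 0, 0], 1],
  [[-0.014, 0.15, 0.1], [0, 0, 0], 1],
  [[0, 0, 0], [0, 0, 0], 1],
  [[0, 0, 0], [0, 0, 0], 1],
])

```text
clock: 17.17
eef_pos: [0.5267, 0.1181, 0.098]
tool_rot: [0.707, 0.708, -0.002, -0.001]
ft_force: [-0.9, -0.6, -0.3]
grip_width: 0.0853
grasp_force: 0.0
```

apply_moves([
  [[0, 0, 0.15], [0, 0, 0], 1],
  [[0, 0, 0.15], [0, 0, 0], 1],
  [[0, 0, 0.08], [0, 0, 0], 1],
  [[0, 0, 0], [0, 0, 0], 1],
  [[0, 0, 0], [0, 0, 0], 0],
  [[0, 0, 0], [0, 0, 0], 0],
  [[0, 0, 0], [0, 0, 0], 0],
  [[0, 0, 0], [0, 0, 0], 0],
])

```text
clock: 17.83
eef_pos: [0.5279, 0.1186, 0.0274]
tool_rot: [0.706, 0.708, 0.002, 0.001]
ft_force: [-1.9, 0.8, 7.5]
grip_width: 0.0576
grasp_force: 63.7
```

apply_moves([
  [[0, 0, 0], [0, 0, 0], 0],
  [[0, 0, 0], [0, 0, 0], 0],
  [[0, 0, -0.1], [0, 0, 0], 0],
  [[0, 0, -0.15], [0, 0, 0], 0],
  [[0, 0, -0.15], [0, 0, 0], 0],
  [[0, 0, 0], [0, 0, 0], 0],
  [[0, 0, 0], [0, 0, 0], 0],
  [[0, 0, 0], [0, 0, 0], 0],
])

```text
clock: 18.5
eef_pos: [0.5263, 0.1179, 0.1051]
tool_rot: [0.706, 0.708, 0.0, 0.0]
ft_force: [-0.1, 0.4, -0.8]
grip_width: 0.0575
grasp_force: 64.8
```

Run:
```python
from h import *
p,_=camera('top'); print(tins(p))
go(.587,.283,.1)
```

```text
[(414, 310, 15.4, array([ 0.4207, -0.0903])), (235, 287, 15.2, array([0.4669, 0.278 ])), (423, 256, 15.3, array([ 0.5312, -0.1092])), (332, 328, 130.0, array([0.3828, 0.0771]))]
tcp [0.5256 0.1177 0.1041] F [ 0.27 -0.42 -2.13] w 0.0573 t 18.55 rotcols [-0.002  1.    -0.   ] [ 1.     0.002 -0.001] q [ 0.22  0.42 -0.13  1.02  0.    1.79]
need [0.826 0.309 0.02 ]
```

apply_moves([
  [[0.138, 0.052, 0], [0, 0, 0], 0],
  [[0.138, 0.052, 0], [0, 0, 0], 0],
  [[0.138, 0.052, 0], [0, 0, 0], 0],
  [[0.138, 0.052, 0], [0, 0, 0], 0],
  [[0.138, 0.051, 0], [0, 0, 0], 0],
  [[0.138, 0.051, 0], [0, 0, 0], 0],
  [[0, 0, 0], [0, 0, 0], 0],
  [[0, 0, 0], [0, 0, 0], 0],
])

```text
clock: 19.22
eef_pos: [0.587, 0.2847, 0.102]
tool_rot: [0.706, 0.709, -0.002, -0.001]
ft_force: [-0.6, 0.4, -1.5]
grip_width: 0.0577
grasp_force: 64.7
```

apply_moves([
  [[0, 0, 0], [0, 0, 0], 0],
  [[0, 0, 0.1], [0, 0, 0], 0],
  [[0, 0, 0.1], [0, 0, 0], 0],
  [[0, 0, 0.1], [0, 0, 0], 0],
  [[0, 0, 0.02], [0, 0, 0], 0],
  [[0, 0, 0], [0, 0, 0], 0],
  [[0, 0, 0], [0, 0, 0], 0],
  [[0, 0, 0], [0, 0, 0], 0],
])

```text
clock: 19.88
eef_pos: [0.589, 0.2835, 0.0423]
tool_rot: [0.707, 0.708, 0.001, 0.0]
ft_force: [-0.5, 0.3, -1.6]
grip_width: 0.0577
grasp_force: 64.8
```

apply_moves([
  [[0, 0, 0.01], [0, 0, 0], 0],
  [[0, 0, 0.01], [0, 0, 0], 0],
  [[0, 0, 0.005], [0, 0, 0], 0],
  [[0, 0, 0], [0, 0, 0], 0],
  [[0, 0, 0], [0, 0, 0], 0],
  [[0, 0, 0], [0, 0, 0], 0],
  [[0, 0, 0], [0, 0, 0], 0],
  [[0, 0, 0], [0, 0, 0], 0],
])

```text
clock: 20.55
eef_pos: [0.5881, 0.2836, 0.0357]
tool_rot: [0.706, 0.708, 0.0, 0.0]
ft_force: [-0.2, -0.5, -2.1]
grip_width: 0.0575
grasp_force: 64.8
```

apply_moves([
  [[0, 0, 0], [0, 0, 0], 0.75],
  [[0, 0, 0], [0, 0, 0], 0.85],
  [[0, 0, 0], [0, 0, 0], 0.85],
  [[0, 0, 0], [0, 0, 0], 0.85],
  [[0, 0, 0], [0, 0, 0], 0.85],
  [[0, 0, -0.1], [0, 0, 0], 0.85],
  [[0, 0, -0.15], [0, 0, 0], 0.85],
  [[0, 0, -0.15], [0, 0, 0], 0.9],
])

```text
clock: 21.22
eef_pos: [0.587, 0.2831, 0.1151]
tool_rot: [0.706, 0.708, -0.002, -0.001]
ft_force: [1.1, 0.9, 0.8]
grip_width: 0.0771
grasp_force: 0.0
```

apply_moves([
  [[-0.2, -0.08, 0], [0, 0, 0], 1],
  [[-0.2, -0.08, 0], [0, 0, 0], 1],
  [[-0.2, -0.08, 0], [0, 0, 0], 1],
  [[-0.2, -0.08, 0], [0, 0, 0], 1],
  [[-0.2, -0.08, 0], [0, 0, 0], 1],
  [[-0.2, -0.08, 0], [0, 0, 0], 1],
  [[-0.2, -0.08, 0], [0, 0, 0], 1],
  [[-0.2, -0.08, 0], [0, 0, 0], 1],
])

```text
clock: 21.88
eef_pos: [0.4639, -0.0277, 0.116]
tool_rot: [0.706, 0.708, 0.0, 0.0]
ft_force: [1.0, -0.4, -0.2]
grip_width: 0.0852
grasp_force: 0.0
```

Run:
```python
from h import *
p,_=camera('top'); print(tins(p))
go(.531,-.1095,.1)
cv2.imwrite('pics/c6.png',cv2.resize(p[180:380,180:450],None,fx=2.5,fy=2.5)[...,::-1])
```

```text
[(235, 287, 15.2, array([0.4669, 0.2778])), (438, 348, 106.2, array([ 0.3457, -0.1379])), (234, 229, 15.1, array([0.586, 0.281]))]
tcp [ 0.4603 -0.034   0.1156] F [-3.67 -4.32 -0.15] w 0.0853 t 21.93 rotcols [ 0.005  1.    -0.005] [ 1.    -0.005 -0.004] q [-0.07  0.27 -0.32  0.98 -0.01  1.51]
need [-0.375  0.356  0.079]
```

```bash
cat >> h.py <<'E'
def stins():
    s,_=camera('scene'); h=cv2.cvtColor(s,cv2.COLOR_RGB2HSV)
    m=((h[...,1]<70)&(h[...,2]>70)).astype(np.uint8); m=cv2.morphologyEx(m,cv2.MORPH_OPEN,np.ones((3,3),np.uint8))
    for c in cv2.findContours(m,0,2)[0]:
        x,y,w,hh=cv2.boundingRect(c)
        if 12<w<32 and 12<hh<40 and 150<y<300: print('scene',x,y,w,hh,ray('scene',x+w/2,y+hh/2,.017)[:2].round(3))
    return s
E
python3 - <<'E'
from h import *
stins()
E
```

```text
scene 374 238 22 22 [0.581 0.281]
scene 233 222 21 22 [ 0.538 -0.113]
scene 371 207 21 22 [0.461 0.277]
scene 245 195 21 21 [ 0.424 -0.094]
```

apply_moves([
  [[-0.12, 0.12, 0], [0, 0, 0], 1],
  [[-0.12, 0.12, 0], [0, 0, 0], 1],
  [[-0.123, 0.12, 0], [0, 0, 0], 1],
  [[0, 0, 0.1], [0, 0, 0], 1],
  [[0, 0, 0], [0, 0, 0], 1],
  [[0, 0, 0], [0, 0, 0], 1],
  [[0, 0, 0], [0, 0, 0], 1],
  [[0, 0, 0], [0, 0, 0], 1],
])

```text
clock: 22.65
eef_pos: [0.5368, -0.0977, 0.0963]
tool_rot: [0.706, 0.708, 0.0, 0.0]
ft_force: [-0.0, -0.3, -0.1]
grip_width: 0.0856
grasp_force: 0.0
```

apply_moves([
  [[-0.06, -0.03, 0.05], [0, 0, 0], 1],
  [[0, 0, 0.13], [0, 0, 0], 1],
  [[0, 0, 0.13], [0, 0, 0], 1],
  [[0, 0, 0.05], [0, 0, 0], 1],
  [[0, 0, 0], [0, 0, 0], 1],
  [[0, 0, 0], [0, 0, 0], 0],
  [[0, 0, 0], [0, 0, 0], 0],
  [[0, 0, 0], [0, 0, 0], 0],
])

```text
clock: 23.32
eef_pos: [0.5328, -0.1108, 0.0261]
tool_rot: [0.706, 0.708, 0.001, 0.002]
ft_force: [-0.7, 0.9, -0.1]
grip_width: 0.0578
grasp_force: 64.0
```

apply_moves([
  [[0, 0, 0], [0, 0, 0], 0],
  [[0, 0, 0], [0, 0, 0], 0],
  [[0, 0, 0], [0, 0, 0], 0],
  [[0, 0, 0], [0, 0, 0], 0],
  [[0, 0, 0], [0, 0, 0], 0],
  [[0, 0, 0], [0, 0, 0], 0],
  [[0, 0, 0], [0, 0, 0], 0],
  [[0, 0, 0], [0, 0, 0], 0],
])

```text
clock: 23.98
eef_pos: [0.5329, -0.1108, 0.026]
tool_rot: [0.706, 0.708, 0.001, 0.002]
ft_force: [0.0, 0.3, 7.6]
grip_width: 0.0578
grasp_force: 64.8
```

apply_moves([
  [[0, 0, -0.1], [0, 0, 0], 0],
  [[0, 0, -0.15], [0, 0, 0], 0],
  [[0, 0, -0.15], [0, 0, 0], 0],
  [[0, 0, 0], [0, 0, 0], 0],
  [[0, 0, 0], [0, 0, 0], 0],
  [[0, 0, 0], [0, 0, 0], 0],
  [[0, 0, 0], [0, 0, 0], 0],
  [[0, 0, 0], [0, 0, 0], 0],
])

```text
clock: 24.65
eef_pos: [0.5297, -0.1104, 0.1021]
tool_rot: [0.706, 0.708, -0.001, -0.001]
ft_force: [0.9, -0.2, -1.3]
grip_width: 0.0576
grasp_force: 64.6
```

Run:
```python
from h import *
go(.582,-.279,.1)
stins()
```

```text
tcp [ 0.5297 -0.1104  0.1021] F [ 0.86 -0.25 -1.31] w 0.0576 t 24.65 rotcols [-0.002  1.     0.001] [ 1.     0.002 -0.003] q [-0.21  0.43 -0.12  1.02  0.    1.36]
need [-0.844  0.26   0.009]
scene 195 285 23 26 [ 0.765 -0.171]
scene 374 238 22 22 [0.581 0.281]
scene 371 207 21 22 [0.461 0.277]
scene 241 195 25 28 [ 0.44  -0.098]
```

apply_moves([
  [[-0.141, 0.043, 0], [0, 0, 0], 0],
  [[-0.141, 0.043, 0], [0, 0, 0], 0],
  [[-0.141, 0.043, 0], [0, 0, 0], 0],
  [[-0.141, 0.043, 0], [0, 0, 0], 0],
  [[-0.14, 0.043, 0], [0, 0, 0], 0],
  [[-0.14, 0.043, 0], [0, 0, 0], 0],
  [[0, 0, 0], [0, 0, 0], 0],
  [[0, 0, 0], [0, 0, 0], 0],
])

```text
clock: 25.37
eef_pos: [0.5823, -0.2808, 0.1019]
tool_rot: [0.707, 0.707, -0.0, -0.001]
ft_force: [-0.5, 1.2, -1.3]
grip_width: 0.0575
grasp_force: 64.6
```

apply_moves([
  [[0, 0, 0], [0, 0, 0], 0],
  [[0, 0, 0.1], [0, 0, 0], 0],
  [[0, 0, 0.1], [0, 0, 0], 0],
  [[0, 0, 0.1], [0, 0, 0], 0],
  [[0, 0, 0.03], [0, 0, 0], 0],
  [[0, 0, 0], [0, 0, 0], 0],
  [[0, 0, 0], [0, 0, 0], 0],
  [[0, 0, 0], [0, 0, 0], 0],
])

```text
clock: 26.03
eef_pos: [0.5838, -0.2793, 0.0391]
tool_rot: [0.706, 0.708, 0.0, 0.001]
ft_force: [0.8, -0.7, -0.5]
grip_width: 0.0577
grasp_force: 64.6
```

apply_moves([
  [[0, 0, 0.01], [0, 0, 0], 0],
  [[0, 0, 0.01], [0, 0, 0], 0],
  [[0, 0, 0.01], [0, 0, 0], 0],
  [[0, 0, 0], [0, 0, 0], 0],
  [[0, 0, 0], [0, 0, 0], 0],
  [[0, 0, 0], [0, 0, 0], 0.7],
  [[0, 0, 0], [0, 0, 0], 0.8],
  [[0, 0, 0], [0, 0, 0], 0.8],
])

```text
clock: 26.7
eef_pos: [0.5828, -0.2794, 0.0316]
tool_rot: [0.707, 0.708, -0.0, -0.0]
ft_force: [0.6, -0.3, 0.6]
grip_width: 0.0684
grasp_force: 0.0
```

apply_moves([
  [[0, 0, 0], [0, 0, 0], 0.8],
  [[0, 0, -0.1], [0, 0, 0], 0.8],
  [[0, 0, -0.15], [0, 0, 0], 0.8],
  [[0, 0, -0.15], [0, 0, 0], 0.9],
  [[0, 0, 0], [0, 0, 0], 1],
  [[0, 0, 0], [0, 0, 0], 1],
  [[0, 0, 0], [0, 0, 0], 1],
  [[0, 0, 0], [0, 0, 0], 1],
])

```text
clock: 27.37
eef_pos: [0.5819, -0.2789, 0.1101]
tool_rot: [0.706, 0.708, -0.0, -0.001]
ft_force: [0.6, -0.6, -0.1]
grip_width: 0.0855
grasp_force: 0.0
```

Run:
```python
from h import *
p,_=camera('top'); print(tins(p))
stins()
go(.4205,-.09,.1)
```

```text
[(470, 428, 20.1, array([ 0.1866, -0.2018])), (414, 310, 15.3, array([ 0.4207, -0.0903])), (235, 287, 15.2, array([0.4669, 0.2778])), (505, 234, 16.5, array([ 0.5792, -0.2779])), (235, 229, 15.1, array([0.5861, 0.2807])), (587, 314, 134.9, array([ 0.4142, -0.4423])), (566, 214, 27.9, array([ 0.6209, -0.4056]))]
scene 190 284 30 27 [ 0.764 -0.175]
scene 374 238 22 22 [0.581 0.281]
scene 167 230 24 24 [ 0.581 -0.285]
scene 371 207 21 22 [0.461 0.277]
scene 245 196 21 20 [ 0.426 -0.094]
tcp [ 0.5819 -0.2789  0.1099] F [-0.74  0.12 -0.43] w 0.0855 t 27.47 rotcols [-0.002  1.     0.001] [ 1.     0.002 -0.003] q [-0.45  0.61  0.21  1.17 -0.    1.12]
need [ 0.946 -0.805  0.053]
```

apply_moves([
  [[0.135, -0.115, 0], [0, 0, 0], 1],
  [[0.135, -0.115, 0], [0, 0, 0], 1],
  [[0.135, -0.115, 0], [0, 0, 0], 1],
  [[0.135, -0.115, 0], [0, 0, 0], 1],
  [[0.135, -0.115, 0], [0, 0, 0], 1],
  [[0.135, -0.115, 0], [0, 0, 0], 1],
  [[0.135, -0.115, 0], [0, 0, 0], 1],
  [[0, 0, 0], [0, 0, 0], 1],
])

```text
clock: 28.13
eef_pos: [0.4143, -0.0865, 0.1097]
tool_rot: [0.705, 0.709, -0.002, -0.005]
ft_force: [-1.3, -0.1, -0.9]
grip_width: 0.0853
grasp_force: 0.0
```

apply_moves([
  [[0, 0, 0.15], [0, 0, 0], 1],
  [[0, 0, 0.15], [0, 0, 0], 1],
  [[0, 0, 0.11], [0, 0, 0], 1],
  [[0, 0, 0.02], [0, 0, 0], 1],
  [[0, 0, 0], [0, 0, 0], 1],
  [[0, 0, 0], [0, 0, 0], 0],
  [[0, 0, 0], [0, 0, 0], 0],
  [[0, 0, 0], [0, 0, 0], 0],
])

```text
clock: 28.8
eef_pos: [0.423, -0.0911, 0.0274]
tool_rot: [0.707, 0.708, 0.001, 0.001]
ft_force: [-1.4, 0.8, 2.6]
grip_width: 0.0581
grasp_force: 63.3
```

apply_moves([
  [[0, 0, 0], [0, 0, 0], 0],
  [[0, 0, 0], [0, 0, 0], 0],
  [[0, 0, 0], [0, 0, 0], 0],
  [[0, 0, 0], [0, 0, 0], 0],
  [[0, 0, 0], [0, 0, 0], 0],
  [[0, 0, 0], [0, 0, 0], 0],
  [[0, 0, 0], [0, 0, 0], 0],
  [[0, 0, 0], [0, 0, 0], 0],
])

```text
clock: 29.47
eef_pos: [0.423, -0.0911, 0.0274]
tool_rot: [0.706, 0.708, 0.001, 0.002]
ft_force: [-1.4, 0.3, 5.5]
grip_width: 0.0574
grasp_force: 63.3
```

apply_moves([
  [[0, 0, -0.1], [0, 0, 0], 0],
  [[0, 0, -0.15], [0, 0, 0], 0],
  [[0, 0, -0.15], [0, 0, 0], 0],
  [[0, 0, 0], [0, 0, 0], 0],
  [[0, 0, 0], [0, 0, 0], 0],
  [[0, 0, 0], [0, 0, 0], 0],
  [[0, 0, 0], [0, 0, 0], 0],
  [[0, 0, 0], [0, 0, 0], 0],
])

```text
clock: 30.13
eef_pos: [0.4203, -0.0904, 0.1044]
tool_rot: [0.706, 0.708, -0.001, -0.001]
ft_force: [0.0, -0.4, -2.4]
grip_width: 0.0578
grasp_force: 65.4
```

Run:
```python
from h import *
p,_=camera('top'); print(tins(p))
go(.482,-.279,.1)
```

```text
[(430, 320, 22.8, array([ 0.4002, -0.1231])), (480, 367, 88.9, array([ 0.308 , -0.2217])), (235, 287, 15.2, array([0.4669, 0.278 ])), (506, 233, 15.8, array([ 0.5798, -0.2792])), (234, 229, 15.1, array([0.586, 0.281]))]
tcp [ 0.4205 -0.0904  0.1045] F [ 0.39  0.19 -1.64] w 0.0576 t 30.18 rotcols [-0.002  1.     0.001] [ 1.     0.002 -0.003] q [-0.21  0.23 -0.41  0.93 -0.    1.36]
need [-0.943  0.306  0.021]
```

apply_moves([
  [[-0.135, 0.044, 0], [0, 0, 0], 0],
  [[-0.135, 0.044, 0], [0, 0, 0], 0],
  [[-0.135, 0.044, 0], [0, 0, 0], 0],
  [[-0.135, 0.044, 0], [0, 0, 0], 0],
  [[-0.135, 0.044, 0], [0, 0, 0], 0],
  [[-0.135, 0.044, 0], [0, 0, 0], 0],
  [[-0.133, 0.044, 0], [0, 0, 0], 0],
  [[0, 0, 0], [0, 0, 0], 0],
])

```text
clock: 30.85
eef_pos: [0.485, -0.284, 0.1046]
tool_rot: [0.708, 0.706, -0.001, 0.002]
ft_force: [1.3, -0.0, -2.3]
grip_width: 0.0576
grasp_force: 65.2
```

apply_moves([
  [[0, 0, 0], [0, 0, 0], 0],
  [[0, 0, 0.1], [0, 0, 0], 0],
  [[0, 0, 0.1], [0, 0, 0], 0],
  [[0, 0, 0.1], [0, 0, 0], 0],
  [[0, 0, 0.04], [0, 0, 0], 0],
  [[0, 0, 0], [0, 0, 0], 0],
  [[0, 0, 0], [0, 0, 0], 0],
  [[0, 0, 0], [0, 0, 0], 0],
])

```text
clock: 31.52
eef_pos: [0.484, -0.2791, 0.0385]
tool_rot: [0.706, 0.708, 0.0, 0.001]
ft_force: [-0.2, -0.0, -2.1]
grip_width: 0.0576
grasp_force: 65.2
```

apply_moves([
  [[0, 0, 0.01], [0, 0, 0], 0],
  [[0, 0, 0.01], [0, 0, 0], 0],
  [[0, 0, 0.005], [0, 0, 0], 0],
  [[0, 0, 0], [0, 0, 0], 0],
  [[0, 0, 0], [0, 0, 0], 0],
  [[0, 0, 0], [0, 0, 0], 0.7],
  [[0, 0, 0], [0, 0, 0], 0.8],
  [[0, 0, 0], [0, 0, 0], 0.8],
])

```text
clock: 32.18
eef_pos: [0.4835, -0.2792, 0.0326]
tool_rot: [0.706, 0.708, -0.0, 0.0]
ft_force: [-0.5, 0.4, 0.9]
grip_width: 0.0683
grasp_force: 0.0
```

apply_moves([
  [[0, 0, 0], [0, 0, 0], 0.8],
  [[0, 0, -0.1], [0, 0, 0], 0.8],
  [[0, 0, -0.15], [0, 0, 0], 0.8],
  [[0, 0, -0.15], [0, 0, 0], 0.5],
  [[0.15, 0, 0], [0, 0, -0.028], 0.5],
  [[0.2, 0, 0], [0, 0, -0.028], 0.5],
  [[0.2, 0, 0], [0, 0, 0], 0.5],
  [[0.2, 0, 0], [0, 0, 0], 0.5],
])

```text
clock: 32.85
eef_pos: [0.4655, -0.1295, 0.1128]
tool_rot: [0.642, 0.767, 0.0, 0.0]
ft_force: [0.0, 0.7, 0.7]
grip_width: 0.0425
grasp_force: 0.0
```

apply_moves([
  [[0.2, -0.1, 0], [0, 0, 0], 0.5],
  [[0.2, -0.1, 0], [0, 0, 0], 0.5],
  [[0, -0.1, 0], [0, 0, 0], 0.5],
  [[0, 0, 0], [0, 0, 0], 0.5],
  [[0, 0, 0], [0, 0, 0], 0.5],
  [[0, 0, 0], [0, 0, 0], 0.5],
  [[0, 0, 0], [0, 0, 0], 0.5],
  [[0, 0, 0], [0, 0, 0], 0.5],
])

```text
clock: 33.52
eef_pos: [0.3973, -0.068, 0.1128]
tool_rot: [0.642, 0.767, 0.0, 0.0]
ft_force: [0.1, -0.1, 0.9]
grip_width: 0.0423
grasp_force: 0.0
```

Run:
```python
from h import *
p,d=camera('top'); print(tins(p)); 
for b in bars(p): print(b)
np.save('d2.npy',d); cv2.imwrite('pics/c7.png',p[...,::-1])
go(.617,-.086,.1)
c=np.hstack([cv2.resize(p[190:340,450:560],(440,600)),cv2.resize(p[170:260,350:450],(360,324))[:600].repeat(1,0) if 0 else cv2.copyMakeBorder(cv2.resize(p[190:240,370:460],(360,200)),0,400,0,0,0)])
cv2.imwrite('pics/c8.png',c[...,::-1])
```

```text
[(414, 340, 23.3, array([ 0.3605, -0.0902])), (462, 375, 79.4, array([ 0.2908, -0.186 ])), (235, 287, 15.2, array([0.4669, 0.2778])), (506, 281, 16.5, array([ 0.4813, -0.2784])), (506, 233, 15.8, array([ 0.5798, -0.2792])), (235, 229, 15.1, array([0.5861, 0.2807]))]
(array([507., 376.], dtype=float32), array([ 0.288 , -0.2805]), array([0.0169, 0.1412]), np.float64(-2.8))
(array([499., 373.], dtype=float32), array([ 0.2939, -0.2638]), array([0.0142, 0.1332]), np.float64(-2.1))
(array([467., 363.], dtype=float32), array([ 0.3133, -0.199 ]), array([0.1113, 0.128 ]), np.float64(-4.6))
(array([435., 363.], dtype=float32), array([ 0.3139, -0.1329]), array([0.0157, 0.137 ]), np.float64(-5.9))
(array([508., 282.], dtype=float32), array([ 0.4806, -0.2849]), array([0.0578, 0.0592]), np.float64(-45.3))
(array([515., 235.], dtype=float32), array([ 0.578 , -0.3013]), array([0.0245, 0.0558]), np.float64(-10.4))
(array([327., 214.], dtype=float32), array([0.62  , 0.0884]), array([0.0175, 0.1051]), np.float64(-98.1))
(array([234., 258.], dtype=float32), array([0.5269, 0.2815]), array([0.1562, 0.2659]), np.float64(-175.3))
(array([369., 181.], dtype=float32), array([6.897e-01, 6.000e-04]), array([0.0181, 0.1489]), np.float64(-100.7))
(array([295., 132.], dtype=float32), array([0.7943, 0.1577]), array([0.0543, 0.0727]), np.float64(-25.7))
tcp [ 0.397  -0.0679  0.1126] F [-0.54 -0.49 -0.36] w 0.0429 t 33.57 rotcols [-0.176  0.984 -0.   ] [0.984 0.176 0.001] q [-0.17  0.17 -0.47  0.93  0.    1.22]
need [-0.282  1.067  0.064]
```

View pics/c8.png

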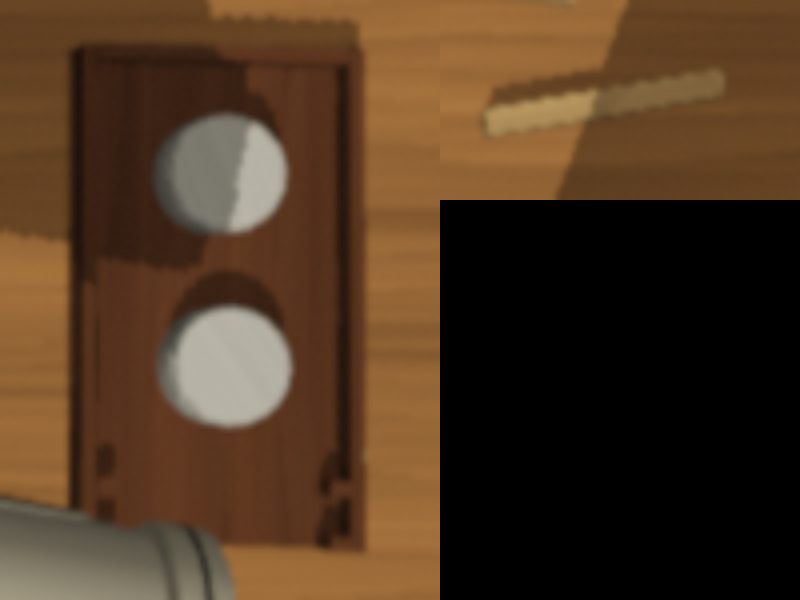

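Both tins stand in the tray, at crop positions (220,175) and (228,367), and the tray's groove end is clear. I go to the middle-length bar, corrected to (0.618, -0.087).

apply_moves([
  [[-0.041, 0.153, 0], [0, 0, 0], 0.5],
  [[-0.041, 0.153, 0], [0, 0, 0], 0.5],
  [[-0.041, 0.153, 0], [0, 0, 0], 0.5],
  [[-0.041, 0.153, 0], [0, 0, 0], 0.5],
  [[-0.041, 0.153, 0], [0, 0, 0], 0.5],
  [[-0.041, 0.153, 0], [0, 0, 0], 0.5],
  [[-0.041, 0.153, 0], [0, 0, 0], 0.5],
  [[0, 0, 0], [0, 0, 0], 0.5],
])

```text
clock: 34.23
eef_pos: [0.623, -0.087, 0.111]
tool_rot: [0.642, 0.767, 0.001, 0.002]
ft_force: [1.6, -0.9, 0.2]
grip_width: 0.0424
grasp_force: 0.0
```

apply_moves([
  [[0, 0, 0], [0, 0, 0], 0.5],
  [[0, 0, 0.15], [0, 0, 0], 0.5],
  [[0, 0, 0.1], [0, 0, 0], 0.5],
  [[0, 0, 0], [0, 0, 0], 0.5],
  [[0, 0, 0], [0, 0, 0], 0.5],
  [[0, 0, 0], [0, 0, 0], 0.5],
  [[0, 0, 0], [0, 0, 0], 0.5],
  [[0, 0, 0], [0, 0, 0], 0.5],
])

```text
clock: 34.9
eef_pos: [0.6181, -0.0862, 0.0646]
tool_rot: [0.642, 0.767, 0.001, 0.001]
ft_force: [0.1, -0.1, 0.3]
grip_width: 0.0426
grasp_force: 0.0
```

Run:
```python
from h import *
go(.618,-.087,.022)
p=cv2.imread('pics/c7.png')[...,::-1].copy()
p0=cv2.imread('pics/top0.png')[...,::-1].copy()
for r in (295,312): 
    g=p[r-3:r+4].mean(0).sum(-1); print(r,'L',g[462:480].round(),'R',g[530:548].round())
g=p[:,495:520].mean(1).sum(-1); print('near',g[318:335].round())
for r in (295,312,322):
    print(r,'z0 L468',ray('top',468,r,0)[:2].round(4),'z3 R541',ray('top',541,r,.03)[:2].round(4),ray('top',540,r,.03)[:2].round(4))
print('near edge z.006',ray('top',505,326,.006).round(4))
W=np.load('W0.npy')
for r in (250,270,290): print(r,'L',W[r,466:476,1].round(4),W[r,466:476,2].round(3),'R',W[r,532:546,1].round(4),W[r,532:546,2].round(3))
```

```text
tcp [ 0.6181 -0.0862  0.0646] F [ 0.07 -0.14  0.29] w 0.0426 t 34.9 rotcols [-0.177  0.984 -0.001] [0.984 0.177 0.003] q [-0.14  0.61  0.07  1.03  0.    1.25]
need [-0.004 -0.002  0.213]
295 L [312. 311. 313. 311. 280. 176.  92.  85. 123. 162. 169. 164. 160. 167.
 168. 166. 169. 169.] R [163. 167. 167. 151. 108.  77.  76. 108. 158. 169. 193. 254. 300. 309.
 307. 307. 308. 308.]
312 L [299. 302. 306. 306. 273. 159.  82.  93. 136. 165. 171. 162. 148. 154.
 160. 160. 166. 170.] R [118. 104. 121. 152. 153. 139. 134. 146. 165. 168. 182. 237. 297. 310.
 308. 307. 309. 309.]
near [178. 178. 177. 176. 177. 181. 186. 199. 235. 272. 284. 287. 291. 295.
 300. 306. 310.]
295 z0 L468 [ 0.4517 -0.2081] z3 R541 [ 0.4533 -0.3495] [ 0.4533 -0.3474]
312 z0 L468 [ 0.4162 -0.2077] z3 R541 [ 0.4188 -0.3487] [ 0.4187 -0.3467]
322 z0 L468 [ 0.3953 -0.2074] z3 R541 [ 0.3985 -0.3483] [ 0.3985 -0.3462]
near edge z.006 [ 0.388  -0.2827  0.006 ]
250 L [-0.2055 -0.2073 -0.2083 -0.2068 -0.2059 -0.2075 -0.2111 -0.2121 -0.2144
 -0.2239] [-0.002 -0.     0.004  0.018  0.029  0.03   0.025  0.029  0.028  0.001] R [-0.3
[... 267 characters left out ...]
0.2098 -0.2103 -0.2196
 -0.2216] [-0.     0.003  0.005  0.021  0.028  0.025  0.027  0.033  0.007  0.007] R [-0.3419 -0.3445 -0.3451 -0.3442 -0.3428 -0.3439 -0.3448 -0.3488 -0.3508
 -0.365  -0.3653 -0.3649 -0.3695 -0.3724] [ 0.004  0.003  0.007  0.015  0.024  0.026  0.029  0.024  0.024 -0.007
 -0.002  0.004 -0.002 -0.004]
290 L [-0.2044 -0.206  -0.2052 -0.2043 -0.206  -0.2069 -0.209  -0.212  -0.2194
 -0.2217] [-0.001  0.001  0.012  0.023  0.024  0.029  0.028  0.025  0.005  0.004] R [-0.3409 -0.3425 -0.3425 -0.3447 -0.3437 -0.3431 -0.346  -0.348  -0.3493
 -0.3536 -0.3636 -0.366  -0.3678 -0.3704] [ 0.005  0.006  0.011  0.011  0.019  0.026  0.024  0.024  0.026  0.02
 -0.    -0.001 -0.    -0.001]
```

apply_moves([
  [[0, 0, 0.1], [0, 0, 0], 0.5],
  [[0, 0, 0.08], [0, 0, 0], 0.5],
  [[0, 0, 0.025], [0, 0, 0], 0.5],
  [[0, 0, 0], [0, 0, 0], 0.5],
  [[0, 0, 0], [0, 0, 0], 0.5],
  [[0, 0, 0], [0, 0, 0], 0.5],
  [[0, 0, 0], [0, 0, 0], 0.4],
  [[0, 0, 0], [0, 0, 0], 0],
])

```text
clock: 35.57
eef_pos: [0.6179, -0.086, 0.0227]
tool_rot: [0.642, 0.767, 0.001, 0.001]
ft_force: [-0.9, -0.1, -0.2]
grip_width: 0.023
grasp_force: 0.0
```

apply_moves([
  [[0, 0, 0], [0, 0, 0], 0],
  [[0, 0, 0], [0, 0, 0], 0],
  [[0, 0, 0], [0, 0, 0], 0],
  [[0, 0, 0], [0, 0, 0], 0],
  [[0, 0, 0], [0, 0, 0], 0],
  [[0, 0, 0], [0, 0, 0], 0],
  [[0, 0, 0], [0, 0, 0], 0],
  [[0, 0, 0], [0, 0, 0], 0],
])

```text
clock: 36.23
eef_pos: [0.6179, -0.086, 0.0227]
tool_rot: [0.642, 0.767, 0.001, 0.001]
ft_force: [-1.1, 0.2, 5.0]
grip_width: 0.0123
grasp_force: 62.5
```

apply_moves([
  [[0, 0, -0.1], [0, 0, 0], 0],
  [[0, 0, -0.15], [0, 0, 0], 0],
  [[0, 0, -0.15], [0, 0, 0], 0],
  [[0, 0, 0], [0, 0, 0], 0],
  [[0, 0, 0], [0, 0, 0], 0],
  [[0, 0, 0], [0, 0, 0], 0],
  [[0, 0, 0], [0, 0, 0], 0],
  [[0, 0, 0], [0, 0, 0], 0],
])

```text
clock: 36.9
eef_pos: [0.6158, -0.0857, 0.0996]
tool_rot: [0.642, 0.767, -0.001, -0.002]
ft_force: [0.3, -0.7, -0.5]
grip_width: 0.0119
grasp_force: 61.7
```

Run:
```python
from h import *
go(.406,-.277,.1)
p,_=camera('top'); s,_=camera('scene')
cv2.imwrite('pics/t9.png',p[...,::-1]); cv2.imwrite('pics/s9.png',s[...,::-1])
u,v=map(int,proj('scene',(.618,-.087,.09)))
c=np.hstack([cv2.resize(p[160:290,360:490],(400,400)),cv2.resize(s[v-40:v+40,u-40:u+40],(400,400))])
cv2.imwrite('pics/c9.png',c[...,::-1]); print(u,v)
```

```text
tcp [ 0.6158 -0.0857  0.0996] F [ 0.29 -0.69 -0.55] w 0.0119 t 36.9 rotcols [-0.177  0.984  0.001] [ 0.984  0.177 -0.004] q [-0.14  0.58  0.12  1.11 -0.    1.25]
need [-0.756 -1.201  0.002]
245 235
```

View pics/c9.png

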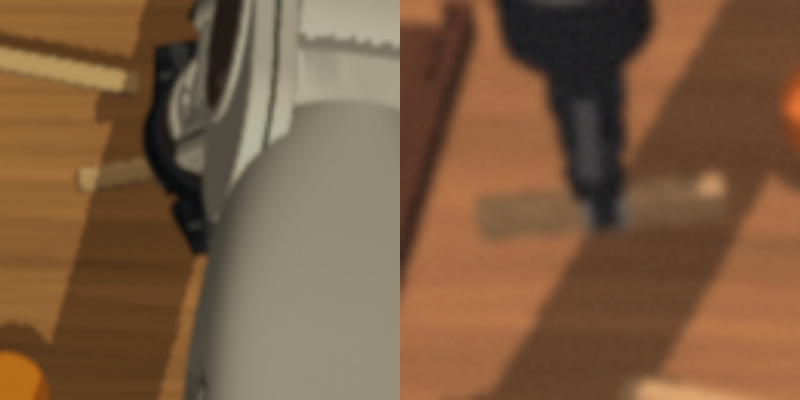

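The bar is held near its middle and level: left end at crop (78,180) in the top view, from crop (480,215) to (725,185) in the scene view. I measure its offset along the jaw.

Run:
```python
from h import *
p=cv2.imread('pics/t9.png')[...,::-1].astype(int); s=cv2.imread('pics/s9.png')[...,::-1].astype(int)
for r in (216,218,220): print(r,p[r,380:396].sum(-1))
c=np.array([.6158,-.0857]);a=np.array([-.1765,.984])
for h in (-.001,.001): print('top pred', [tuple(np.round(proj('top',(*(c+a*(.063+h)),z)),2)) for z in (.077,.097)])
print([tuple(np.round(proj('scene',(*(c+a*k),z)),1)) for k in(.063,-.063) for z in (.077,.097)])
for r in (231,232,233): print(r,'R',s[r,262:276].sum(-1))
for r in (236,238,240): print(r,'L',s[r,214:228].sum(-1))
```

```text
216 [329 332 331 316 282 301 381 403 404 399 393 366 289 257 254 257]
218 [312 310 310 296 264 288 371 387 385 382 357 288 251 246 250 246]
220 [290 290 290 285 270 262 320 359 371 367 330 245 207 207 215 214]
top pred [(np.float64(384.64), np.float64(218.12)), (np.float64(385.8), np.float64(217.0))]
top pred [(np.float64(383.65), np.float64(218.29)), (np.float64(384.79), np.float64(217.17))]
[(np.float64(271.1), np.float64(236.4)), (np.float64(270.5), np.float64(231.1)), (np.float64(222.4), np.float64(241.1)), (np.float64(221.2), np.float64(235.7))]
231 R [264 279 318 373 424 431 402 339 259 214 213 210 206 216]
232 R [281 297 348 407 435 443 419 359 271 223 219 210 213 209]
233 R [299 310 337 383 403 405 384 335 270 228 222 217 208 217]
236 L [360 361 357 357 366 346 325 303 296 290 297 292 300 296]
238 L [348 349 347 352 348 337 317 308 304 297 291 290 284 284]
240 L [349 353 344 349 347 336 320 299 289 286 289 287 285 282]
```

apply_moves([
  [[-0.1, -0.08, -0.02], [0, 0, 0.03], 0],
  [[-0.1, -0.08, 0], [0, 0, 0.03], 0],
  [[-0.1, -0.14, 0], [0, 0, 0], 0],
  [[-0.1, -0.14, 0], [0, 0, 0], 0],
  [[-0.1, -0.14, 0], [0, 0, 0], 0],
  [[-0.1, -0.14, 0], [0, 0, 0], 0],
  [[-0.1, -0.14, 0], [0, 0, 0], 0],
  [[-0.1, -0.1, 0], [0, 0, 0], 0],
])

```text
clock: 37.67
eef_pos: [0.4263, -0.2481, 0.105]
tool_rot: [0.711, 0.703, -0.0, -0.001]
ft_force: [-0.8, 0.2, -1.3]
grip_width: 0.0125
grasp_force: 61.7
```

Run:
```python
from h import *
go(.406,-.276,.1)
```

```text
tcp [ 0.4263 -0.2481  0.105 ] F [-0.81  0.23 -1.34] w 0.0125 t 37.67 rotcols [0.011 1.    0.001] [ 1.    -0.011 -0.002] q [-0.53  0.34 -0.25  0.98 -0.    1.05]
need [-0.141 -0.1    0.025]
```

apply_moves([
  [[-0.07, -0.05, 0], [0, 0, 0], 0],
  [[-0.07, -0.05, 0], [0, 0, 0], 0],
  [[0, 0, 0], [0, 0, 0], 0],
  [[0, 0, 0.1], [0, 0, 0], 0],
  [[0, 0, 0.1], [0, 0, 0], 0],
  [[0, 0, 0.03], [0, 0, 0], 0],
  [[0, 0, 0], [0, 0, 0], 0],
  [[0, 0, 0], [0, 0, 0], 0],
])

```text
clock: 38.33
eef_pos: [0.4091, -0.2752, 0.0595]
tool_rot: [0.711, 0.704, -0.0, -0.001]
ft_force: [0.7, 0.8, -1.2]
grip_width: 0.0121
grasp_force: 61.7
```

Run:
```python
from h import *
go(.406,-.276,.057)
p,_=camera('top'); s,_=camera('scene')
cv2.imwrite('pics/t10.png',p[...,::-1]); cv2.imwrite('pics/s10.png',s[...,::-1])
u,v=map(int,proj('scene',(.406,-.277,.04))); print(u,v)
c=np.hstack([cv2.resize(p[270:345,455:555],(400,300),interpolation=2),cv2.resize(s[v-30:v+30,u-40:u+40],(400,300),interpolation=2)])
cv2.imwrite('pics/c10.png',c[...,::-1])
```

```text
tcp [ 0.4091 -0.2752  0.0595] F [ 0.66  0.79 -1.24] w 0.0121 t 38.33 rotcols [0.01  1.    0.001] [ 1.    -0.01  -0.001] q [-0.59  0.4  -0.31  0.86  0.    0.99]
need [-0.004 -0.015  0.012]
194 193
```

View pics/c10.png

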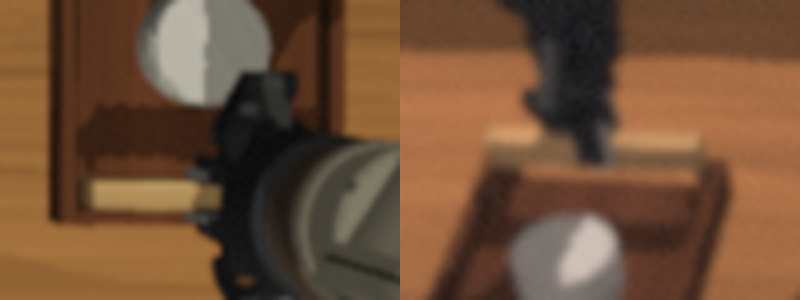

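Run:
```python
from h import *
p=cv2.imread('pics/t10.png')[...,::-1].astype(int)
print(p[316:321,470:484].mean(0).sum(-1).round())
for z in (.0368,.0568): print(z,[ray('top',u,318,z)[:2].round(4) for u in (475,476,477,478)])
print('col', p[308:330,482:495].mean(1).sum(-1).round())
print([ray('top',490,v,.0568)[:2].round(4) for v in (315,321)])
print('pred', [proj('top',(.4091,-.2752+dy,z)) for dy in (.063,.062) for z in(.0368,.0568)], [proj('top',(.406,-.277+.065,z)) for z in (.006,.03)])
```

```text
[137. 167. 174. 163. 125. 142. 181. 236. 328. 395. 408. 406. 406. 407.]
0.0368 [array([ 0.4063, -0.2121]), array([ 0.4063, -0.2141]), array([ 0.4063, -0.2161]), array([ 0.4063, -0.2181])]
0.0568 [array([ 0.4076, -0.2066]), array([ 0.4076, -0.2086]), array([ 0.4076, -0.2106]), array([ 0.4077, -0.2126])]
col [126. 154. 178. 181. 181. 177. 219. 338. 416. 422. 411. 404. 395. 363.
 288. 202. 181. 217. 279. 319. 327. 329.]
[array([ 0.4137, -0.2366]), array([ 0.4019, -0.2364])]
pred [(np.float64(475.04818739328437), np.float64(316.5906174578858)), (np.float64(477.80825988255697), np.float64(317.2699106950634)), (np.float64(475.5413481547265), np.float64(316.59353269486917)), (np.float64(478.3103059415789), np.float64(317.2728821762214))] [(np.float64(470.9075396976517), np.float64(317.08606234882996)), (np.float64(474.05501217919993), np.float64(317.89262431347277))]
```

The bar's +y end measures y = -0.2118, so its centre is at -0.2748. It needs about 2 mm toward −y and 2 mm toward −x. I correct that and begin to lower.

apply_moves([
  [[-0.009, -0.01, 0], [0, 0, 0], 0],
  [[0, 0, 0], [0, 0, 0], 0],
  [[0, 0, 0.02], [0, 0, 0], 0],
  [[0, 0, 0.02], [0, 0, 0], 0],
  [[0, 0, 0.02], [0, 0, 0], 0],
  [[0, 0, 0.01], [0, 0, 0], 0],
  [[0, 0, 0], [0, 0, 0], 0],
  [[0, 0, 0], [0, 0, 0], 0],
])

```text
clock: 39.1
eef_pos: [0.4068, -0.2774, 0.0453]
tool_rot: [0.711, 0.703, -0.0, -0.0]
ft_force: [0.0, 0.8, -0.7]
grip_width: 0.0123
grasp_force: 61.7
```

apply_moves([
  [[0, 0, 0], [0, 0, 0], 0],
  [[0, 0, 0], [0, 0, 0], 0],
  [[0, 0, 0], [0, 0, 0], 0],
  [[0, 0, 0], [0, 0, 0], 0],
  [[0, 0, 0], [0, 0, 0], 0],
  [[0, 0, 0], [0, 0, 0], 0],
  [[0, 0, 0], [0, 0, 0], 0],
  [[0, 0, 0], [0, 0, 0], 0],
])

```text
clock: 39.77
eef_pos: [0.407, -0.2776, 0.0457]
tool_rot: [0.711, 0.703, -0.0, 0.0]
ft_force: [0.1, 0.0, -0.3]
grip_width: 0.0122
grasp_force: 61.7
```

No contact force with the bar's underside 7 mm below the wall tops, so both ends are in the grooves. I go on down.

apply_moves([
  [[0, 0, 0.03], [0, 0, 0], 0],
  [[0, 0, 0.02], [0, 0, 0], 0],
  [[0, 0, 0.02], [0, 0, 0], 0],
  [[0, 0, 0.01], [0, 0, 0], 0],
  [[0, 0, 0], [0, 0, 0], 0],
  [[0, 0, 0], [0, 0, 0], 0],
  [[0, 0, 0], [0, 0, 0], 0],
  [[0, 0, 0], [0, 0, 0], 0],
])

```text
clock: 40.43
eef_pos: [0.4071, -0.2776, 0.0297]
tool_rot: [0.711, 0.703, 0.0, 0.0]
ft_force: [0.3, -0.4, -0.3]
grip_width: 0.0123
grasp_force: 61.8
```

Next I lower to contact and release with a small opening, since a tin stands just behind. Then I lift clear and look.

apply_moves([
  [[0, 0, 0.006], [0, 0, 0], 0],
  [[0, 0, 0], [0, 0, 0], 0],
  [[0, 0, 0], [0, 0, 0], 0],
  [[0, 0, 0], [0, 0, 0], 0.3],
  [[0, 0, 0], [0, 0, 0], 0.3],
  [[0, 0, 0], [0, 0, 0], 0.3],
  [[0, 0, 0], [0, 0, 0], 0.3],
  [[0, 0, 0], [0, 0, 0], 0.3],
])

```text
clock: 41.1
eef_pos: [0.4069, -0.2775, 0.0283]
tool_rot: [0.711, 0.703, -0.0, -0.0]
ft_force: [1.5, -0.4, -0.0]
grip_width: 0.0255
grasp_force: 0.0
```

apply_moves([
  [[0, 0, -0.05], [0, 0, 0], 0.3],
  [[0, 0, -0.1], [0, 0, 0], 0.3],
  [[0, 0, -0.2], [0, 0, 0], 0.3],
  [[0, 0, -0.2], [0, 0, 0], 0.3],
  [[0, 0, -0.2], [0, 0, 0], 0.3],
  [[-0.1, -0.17, 0], [0, 0, 0], 0.3],
  [[-0.1, -0.17, 0], [0, 0, 0], 0.3],
  [[-0.1, -0.17, 0], [0, 0, 0], 0.3],
])

```text
clock: 41.77
eef_pos: [0.3042, -0.3371, 0.1804]
tool_rot: [0.71, 0.704, -0.0, 0.002]
ft_force: [-0.4, 0.8, 0.2]
grip_width: 0.026
grasp_force: 0.0
```

apply_moves([
  [[-0.2, 0, 0], [0, 0, 0], 0.3],
  [[-0.2, 0, 0], [0, 0, 0], 0.3],
  [[-0.2, 0, 0], [0, 0, 0], 0.3],
  [[-0.1, 0, 0], [0, 0, 0], 0.3],
  [[0, 0, 0], [0, 0, 0], 0.3],
  [[0, 0, 0], [0, 0, 0], 0.3],
  [[0, 0, 0], [0, 0, 0], 0.3],
  [[0, 0, 0], [0, 0, 0], 0.3],
])

```text
clock: 42.43
eef_pos: [0.3029, -0.4752, 0.1787]
tool_rot: [0.711, 0.704, 0.0, -0.0]
ft_force: [-0.6, 0.1, -0.6]
grip_width: 0.0257
grasp_force: 0.0
```

Run:
```python
from h import *
go(.4,-.27,.1)
p,d=camera('top'); print(tins(p)); s=stins()
f,cx,cy,R,t,_=cal('top')
v,u=np.mgrid[:480,:640]; W=(np.stack([(u-cx)/f*d,(v-cy)/f*d,d],-1)-t)@R
print('bar z',[np.median(W[317:320,a:a+8,2]).round(4) for a in (480,495,510,525)])
c=np.hstack([cv2.resize(p[160:345,180:560],(500,300)),cv2.resize(p[270:345,470:545],(300,300))])
c2=cv2.resize(s[140:330,130:430],(800,300)) 
cv2.imwrite('pics/c11.png',np.vstack([c,c2])[...,::-1])
```

```text
tcp [ 0.3029 -0.4752  0.1787] F [-0.57  0.1  -0.58] w 0.0257 t 42.43 rotcols [0.01  1.    0.001] [ 1.   -0.01 -0.  ] q [-1.    0.4   0.05  1.22  0.    0.58]
need [1.03  0.476 0.394]
[(235, 287, 15.2, array([0.4669, 0.2778])), (506, 281, 16.5, array([ 0.4815, -0.2785])), (505, 233, 15.7, array([ 0.5812, -0.2791])), (235, 229, 15.1, array([0.5861, 0.2807]))]
scene 190 285 29 26 [ 0.765 -0.176]
scene 374 238 22 22 [0.581 0.281]
scene 167 230 25 24 [ 0.581 -0.283]
scene 371 207 21 22 [0.461 0.277]
scene 176 205 23 24 [ 0.482 -0.284]
bar z [np.float64(0.0251), np.float64(0.0264), np.float64(0.0257), np.float64(0.026)]
```

View pics/c11.png

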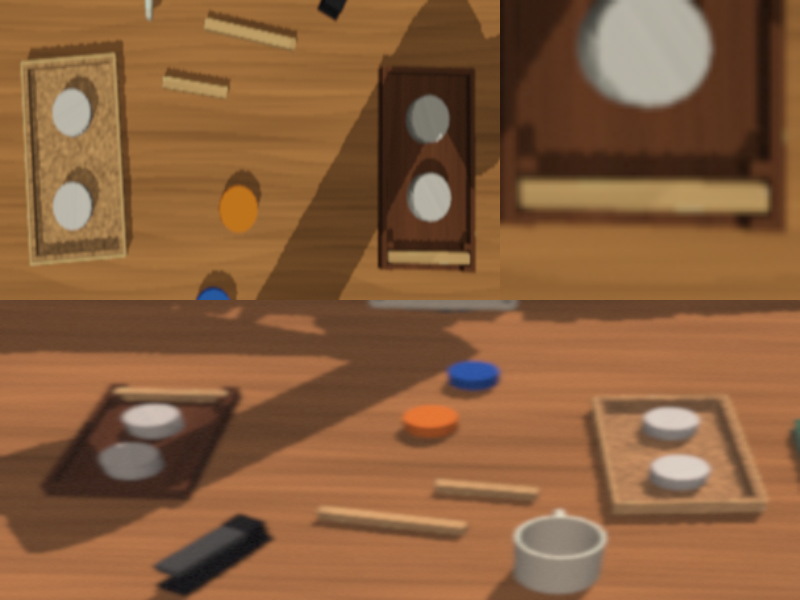

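The bar lies in the grooves with its top at 26 mm all along, so it rests on the tray floor. Two tins stand in the tray and two in the basket, and nothing else has been disturbed. I'm handing the job in.

```bash
python3 -c "
from h import *
print(bot.job_done())"
```

```text
the job is handed in; nothing more can be done
None
```

I handed the job in at about 42 s: four tins were present, the two steady ones stand in the tray and the two rocking ones in the basket, and the 126 mm bar rests on the tray floor in its grooves with nothing else disturbed.

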